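# Load the flanged shafts and take up the cam clamp

### The job

Swing the cam lever of the clamping fixture fully back to its open stop, then pull every flanged shaft out of the grey pocketed holder and stand them all upright, flange down, in the fixture between the pressure bar and the back rail. When all are in and let go, turn the cam lever just far enough that the bar pushes all of them against the back rail and the dial needle rests inside the black band, never letting the needle run on to the stop peg beyond it; leave it so clamped, and leave the two bronze bushings where they are.

Things in the scene. Friction and masses are not known exactly. Their poses are not given: they have to be found in the camera images.
- fixture: clamping fixture, fixed (place and yaw vary): steel base plate 220 x 290 mm (x, y), 12 mm thick, so the nest floor is 12 mm above the counter. Origin: centre of the plate's underside; x points from the pressure bar to the back rail (roughly away from the robot), y along bar and rail. Shafts may stand anywhere along the nest (no set stations) with their origins at y within +-130 mm
- rail: back rail, fixed on the fixture, 22 mm thick, 280 mm long, top 38 mm above the counter; its bearing face is at fixture x = 68 to 78 mm (varies). Origin: on the nest floor under the middle of that face; x points away from the nest, parallel to the fixture's x. A shaft that touches it has its origin at x = -26 mm in this frame
- bar_face (a point): middle of the upper edge of the pressure bar's pressing face, 38 mm above the counter; the bar is 270 mm long (fixture y -135 to 135). This point is at fixture x = 0 with the cam fully open and moves 18.5 mm in +x per rad of cam until shafts hold it back; then its spring is compressed
- dial_center (a point): centre of the white 80 mm dial, 50 mm above the counter, on the carrier behind the bar (fixture x -106 to 0 mm and up to 55 mm tall when open); it moves with the carrier, 18.5 mm in +x per rad of cam
- cam_pivot (a point): point on the cam's vertical axis, 100 mm above the counter, at the end of the fixture (fixture frame -65, 175 mm)
- lever_grip (a point): middle of the upright black grip at the lever's end, 110 mm from the cam axis; round, 22 mm across, its free upper part 84 to 130 mm above the counter, this point at 108 mm; the lever arm below it is a round bar 16 mm thick at 68 to 84 mm
- cam (a joint): cam angle in rad: 0 = fully open at its stop, the lever pointing 0.95 rad from the fixture's +y towards -x (the robot); grows to at most 1.9 as the lever swings clockwise seen from above (through +y towards +x, away from the robot), which closes the clamp. Stiff: some 6 N at the grip, 10 N when clamping; stays where it is left
- needle (a joint): angle in rad of the black dial needle: 0 = no pressure, pointing to the fixture's -y; turns clockwise seen from above, 0.2 rad per mm of the bar's spring (3 N per mm), so 3.7 rad per rad of cam once the shafts bear on the rail; up to 0.4 while they are only being slid. The black band spans 0.6 to 1.4, the stop peg is at 1.7
- holder: grey plastic holder, fixed, 139 x 139 mm and 65 mm tall, open on top, with 2 x 2 square pockets 62 mm wide (centres at +-33.5 mm in x and y) and a 5 mm floor and walls. Origin: centre of its underside
- shaft1: flanged shaft 1 of up to 4 (absent in some starts), all alike, plain steel: round flange 52 mm across and 14 mm thick at the bottom, round shank 20 mm across above it, 130 mm tall over all, about 120 g with a low centre of mass; starts standing flange down in one pocket of the holder. Origin: centre of the flange's underside; z along the shank
- shaft2: flanged shaft 2 of up to 4 (absent in some starts), all alike, plain steel: round flange 52 mm across and 14 mm thick at the bottom, round shank 20 mm across above it, 130 mm tall over all, about 120 g with a low centre of mass; starts standing flange down in one pocket of the holder. Origin: centre of the flange's underside; z along the shank
- shaft3: flanged shaft 3 of up to 4 (absent in some starts), all alike, plain steel: round flange 52 mm across and 14 mm thick at the bottom, round shank 20 mm across above it, 130 mm tall over all, about 120 g with a low centre of mass; starts standing flange down in one pocket of the holder. Origin: centre of the flange's underside; z along the shank
- shaft4: flanged shaft 4 of up to 4 (absent in some starts), all alike, plain steel: round flange 52 mm across and 14 mm thick at the bottom, round shank 20 mm across above it, 130 mm tall over all, about 120 g with a low centre of mass; starts standing flange down in one pocket of the holder. Origin: centre of the flange's underside; z along the shank
- bushing1: bronze bushing (bystander), 48 mm across, 35 mm tall, standing on the counter; origin: centre of its underside
- bushing2: second bronze bushing (bystander), same size
Things that resemble listed ones, but are neither listed nor needed, are in the scene too. What is shaped like the shaft1 but yellow is not meant.

How it is judged:
By the outcome, as a careful person would: the job done as asked, in the order asked, and still so for the second after the job is handed in, with the robot touching nothing.
Of shaft1, shaft2, shaft3, shaft4 only 2 to 4 are there at a start; the rules pass over those that are not, and their reading is None.
At some moment in a run one of shaft1, shaft2, shaft3, shaft4 may be knocked a few centimetres aside while the robot is not near it.
It also fails if it takes over 210 s, if anything falls off the work surface, if the arm or the gripper's body presses on something with over 40 N, if the wrist force passes 120 N, or if a joint passes its speed limit or range.

### The arm

A 6-joint arm with a two-finger parallel gripper is mounted at the origin on the work surface. World frame = base frame: x ahead of the robot, y to its left, z up, the work surface at z = 0. Lengths are in mm, angles in rad, forces in N, time in s.
With the tool pointing down it reaches from about 275 to 1000 mm from the base axis. Payload 8.4 kg.
Tool frame: the origin (TCP) lies on the centre line of the jaws, within the pads' length; the fingertips stand 22 mm ahead of it and the grasp point (between the pads) lies 3 mm ahead of it; z points along the fingers, x is the direction in which the jaws open and shut, and the axes are right-handed (so a half turn about z gives the same grasp; the last joint's range is limited). The gripper opens to 85 mm and grips with 20 to 120 N. Pads are 22 mm wide; open, the fingers measure 114 mm over their backs; the gripper's body (76 mm by 85 mm) begins 54 mm behind the grasp point. The pads swing forward as they close: fully open they stand 13 mm farther back than shut.
Start: joints at [-1.306, 0.353, 1.633, -0, 1.155, -0.002], TCP at [164.777, -602.89, 253.281] pointing down, gripper open.
Joint ranges: [-2.63, 2.63], [-0.92, 2.1], [0.06, 2.66], [-1.3, 4.44], [0, 2.69], [-3.02, 3.02]. Speed limits (rad/s): [2.22, 2.22, 2.79, 3.14, 3.14, 3.14].

### API

Orientations are given as [roll, pitch, yaw] about the fixed x, y, z axes, in that order (R = Rz(yaw) Ry(pitch) Rx(roll)).
In Python, from rig import status, viewer, job gives the robot as it stands.
- The arm moves only by the tool send_rows, never from a script. Its argument "plan" is a list of rows, each a list of 3 entries, a list of its own where there are three numbers: the shift along the tool's x, y, z in m, then the turn, a rotation vector about the tool's x, y, z in rad, then the opening, from -1 (shut) to 1 (fully open). In form: [[[x, y, z], [rx, ry, rz], jaw], ...]. A call has exactly 5 rows; each row is the pose to reach, as a shift and turn from the pose measured when the call began, along the tool's axes at that moment; what a row does not reach only later rows make up. A row lasts 1/12 s, in which the tool goes at most 41.7 mm and 7.16 degrees, less where a joint would pass 70% of its speed; a pose out of reach is approached as far as the arm can. A call with a gripper value outside its range is refused whole. The fingers move at their own pace and stop on an object; "squeeze" is the grip in N (left out, the last holds). Time passes only in rows, so rows that repeat a pose let the fingers close, or fill a call up. It gives the time, the measured TCP pose, the force and the opening at its end, in the units of the state.
- status.sense(): the state, without advancing time (a new reading comes with each control period).
- viewer.grab_frame(name): name is "scene" or "top" or "wrist"; returns the picture (400x640x3 uint8, red, green, blue); there is no depth.
- viewer.camera_params(name): a dict with "intrinsics" (3x3 intrinsics, pixels), "dist_coeffs" ([k1, k2, p1, p2, k3] as OpenCV has them; the pictures are not rectified), "xyz" and "orientation" of the camera in the world. Camera axes: x right, y down, z forward; pixel columns grow to the right and rows downward; lengths in mm; the calibration is good to about 2 mm. A picture is of the moment at which its call begins: read the wrist's pose just before it. camera_params takes no time and is no camera call; for the wrist camera it gives the pose at the moment of the call.
- job.sign_off(): hands the job in, once; it reports no verdict.
Trained networks look in the newest picture that a camera, given by its name, has taken for a name from the list of things; names that differ only in an ending like _2 or _b are one class to them, and where a whole thing is asked for, a point or a joint stands for the part that bears it (a point fixed in the world has none). Each returns a list of dicts, best first, with "p" (0 to 1); they miss things now and then, are a little off and sometimes report something else, mostly with a low value. They report only what shows in the picture. A call takes as long as a camera call. They do not tell look-alikes from the thing itself.
- viewer.cut_out(label, camera): "mask" (400x640 bool, what is visible of it) and "extent" ([left, top, width, height] in pixels, round what is visible of it).
The state is a dict: "clock": time; "qpos": joint angles; "qvel": joint speeds; "joint_efforts": joint torques, N m; "eef_pos": TCP position; "tcp_rot": TCP orientation; "contact_force": force on the tool from outside, world axes, zero at the start; "wrist_torque": the same for the moment, N m; "opening": opening from 0.0 (shut) to 1.0 (fully open).
Only numpy, scipy, OpenCV 4.12 (cv2) and the standard library are available. Lean on these libraries where they do the work, as an engineer would, in place of code of your own. Each camera call takes 0.05 s, during which the arm holds its last target.

## Working session

There is one attempt and no reset: what is moved stays moved. The work goes in short steps, Python scripts to look and compute and a tool call to move; the robot and the scene stay as the last step left them, time stands still between calls to the robot, and variables do not carry over. Pictures are saved under pics/ and viewed, and the job is handed in when it is done.

Besides the shell and the picture viewer there is one more tool, called after "Emit:" as name(argument=value, ...), one argument or row to a line, values as JSON. send_rows: Moves the arm, as the interface text tells. Its arguments: {"type":"object","properties":{"plan":{"type":"array"},"squeeze":{"type":"number"}},"required":["plan"]}

```bash
ls; mkdir -p pics; python3 - <<'E'
from rig import status, viewer
import cv2
print(status.sense())
for n in ["scene","top","wrist"]:
    p=viewer.camera_params(n);print(n,p)
    im=viewer.grab_frame(n);cv2.imwrite(f"pics/{n}0.png",im[:,:,::-1])
E
```

```text
pics
{'clock': 0.0, 'qpos': array([-1.30639198e+00,  3.53660903e-01,  1.63412212e+00,  3.24546214e-05,
        1.15519880e+00, -2.39565471e-03]), 'qvel': array([-0.00104333, -0.00129587,  0.00130971, -0.00128809, -0.00127413,
        0.00031175]), 'joint_efforts': array([-2.56170410e-03, -6.05258846e+01, -3.42065156e+01, -2.52649306e-04,
        9.45669017e-03,  2.49185734e-05]), 'eef_pos': array([ 164.67587826, -602.46037069,  252.55883221]), 'tcp_rot': array([-3.14155965e+00,  1.38910090e-03, -1.30400943e+00]), 'contact_force': array([ 1.01343157,  0.19320531, -0.73859403]), 'wrist_torque': array([-0.04433776,  0.03699431, -0.01505009]), 'opening': 1.0029642553798206}
scene {'intrinsics': array([[459.05686776,   0.        , 316.55442465],
       [  0.        , 459.05686776, 197.66431689],
       [  0.        ,   0.        ,   1.        ]]), 'dist_coeffs': array([-0.04327597,  0.        ,  0.        ,  0.        ,  0.        ]), 'xyz': array([ 944.55756145, -433.25646976, 1056.63592724]), 'orientation': array([-2.60396785, -0.01084768,  0.88421894])}
top {'intrinsics': array([[403.63315774,   0.        , 321.84102265],
       [  0.        , 403.63315774, 200.44274702],
       [  0.        ,   0.        ,   1.        ]]), 'dist_coeffs': array([-0.0944336,  0.       ,  0.       ,  0.       ,  0.       ]), 'xyz': array([ 466.99677889,  -67.22467911, 1109.22286674]), 'orientation': array([-3.09771683,  0.00384439, -1.57602249])}
wrist {'intrinsics': array([[347.04582359,   0.        , 323.82482695],
       [  0.        , 347.04582359, 199.83542721],
       [  0.        ,   0.        ,   1.        ]]), 'dist_coeffs': array([-0.07500907,  0.        ,  0.        ,  0.        ,  0.        ]), 'xyz': array([ 239.97330042, -582.8563046 ,  373.39087865]), 'orientation': array([ 2.83245248e+00,  1.61252867e-03, -1.30373139e+00])}
```

View pics/scene0.png

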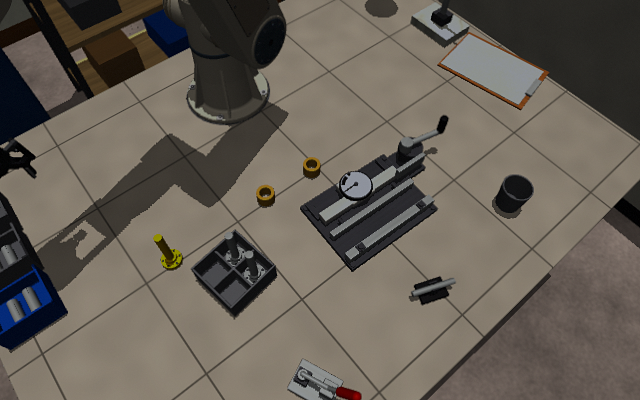

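View pics/top0.png

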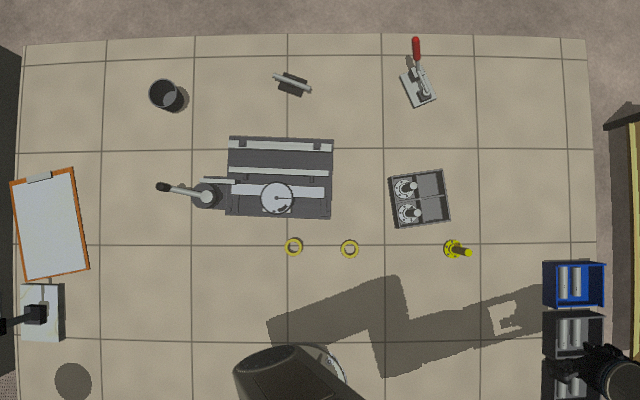

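View pics/wrist0.png

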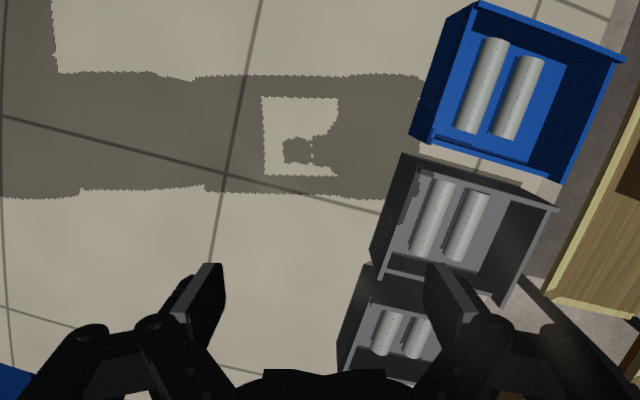

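```bash
cat > h.py <<'E'
import numpy as np, cv2
from scipy.spatial.transform import Rotation as R
from rig import status, viewer
def ray(cam,uv,p=None):
    p=p or viewer.camera_params(cam)
    uv=np.array(uv,float).reshape(-1,1,2)
    n=cv2.undistortPoints(uv,p["intrinsics"],p["dist_coeffs"]).reshape(-1,2)
    d=np.c_[n,np.ones(len(n))]@R.from_euler("xyz",p["orientation"]).as_matrix().T
    return p["xyz"],d
def pix2w(cam,uv,z,p=None):
    o,d=ray(cam,uv,p)
    return o+d*((z-o[2])/d[:,2])[:,None]
def w2pix(cam,X,p=None):
    p=p or viewer.camera_params(cam)
    M=R.from_euler("xyz",p["orientation"]).as_matrix().T
    return cv2.projectPoints(np.array(X,float).reshape(-1,3),cv2.Rodrigues(M)[0],-M@p["xyz"],p["intrinsics"],p["dist_coeffs"])[0].reshape(-1,2)
def crop(im,x0,y0,x1,y1,s,name):
    cv2.imwrite("pics/"+name,cv2.resize(im[y0:y1,x0:x1],None,fx=s,fy=s,interpolation=cv2.INTER_CUBIC))
E
python3 - <<'E'
from h import *
im=cv2.imread("pics/top0.png");sc=cv2.imread("pics/scene0.png")
crop(im,150,120,350,235,4,"c1.png");crop(im,370,150,490,270,5,"c2.png");crop(sc,150,110,450,320,2.6,"c3.png")
for l in ["shaft1","holder","rail","lever_grip","dial_center","bar_face","fixture","cam_pivot","bushing1"]:
  for c in ["top","scene"]:
    if l=="shaft1" or c=="top":
      viewer.grab_frame(c)
      print(l,c,[(round(d["p"],2),np.round(d["extent"]).tolist(), np.round(np.argwhere(d["mask"]).mean(0)[::-1],1).tolist()) for d in viewer.cut_out(l,c)][:5])
E
```

```text
shaft1 top [(0.77, [395.0, 182.0, 19.0, 18.0], [404.4, 188.4]), (0.71, [396.0, 204.0, 27.0, 20.0], [408.4, 213.0]), (0.71, [441.0, 242.0, 30.0, 13.0], [455.5, 249.0])]
shaft1 scene [(0.66, [226.0, 233.0, 21.0, 32.0], [232.9, 249.7]), (0.66, [150.0, 234.0, 35.0, 36.0], [168.1, 254.2])]
holder top [(0.88, [387.0, 167.0, 65.0, 59.0], [421.8, 198.4])]
rail top [(0.76, [231.0, 138.0, 100.0, 14.0], [280.6, 145.9]), (0.53, [395.0, 204.0, 29.0, 17.0], [408.5, 212.8])]
lever_grip top [(0.92, [156.0, 184.0, 66.0, 25.0], [194.3, 193.7])]
dial_center top [(0.9, [202.0, 165.0, 126.0, 50.0], [272.5, 187.2]), (0.52, [393.0, 182.0, 23.0, 18.0], [404.4, 188.4])]
bar_face top [(0.72, [229.0, 166.0, 97.0, 17.0], [277.8, 171.5])]
fixture top [(0.81, [158.0, 140.0, 174.0, 80.0], [267.7, 182.6])]
cam_pivot top [(0.88, [155.0, 135.0, 178.0, 85.0], [267.4, 182.3])]
bushing1 top [(0.52, [288.0, 238.0, 15.0, 18.0], [293.3, 246.6]), (0.5, [339.0, 240.0, 20.0, 17.0], [349.2, 248.4])]
```

View pics/c1.png

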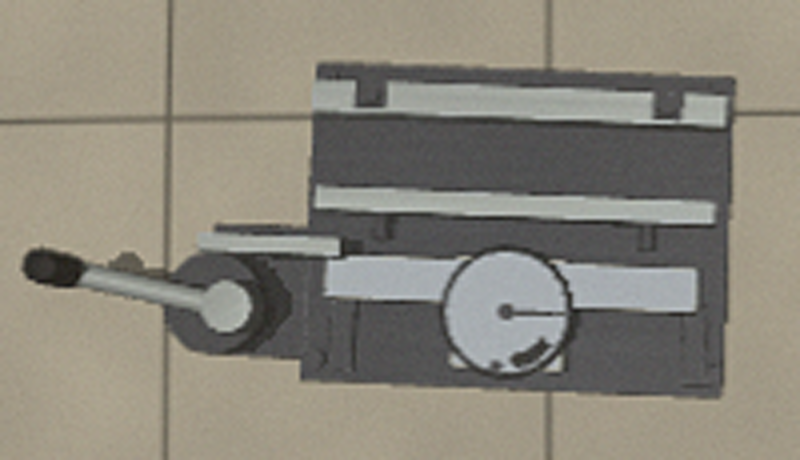

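View pics/c2.png

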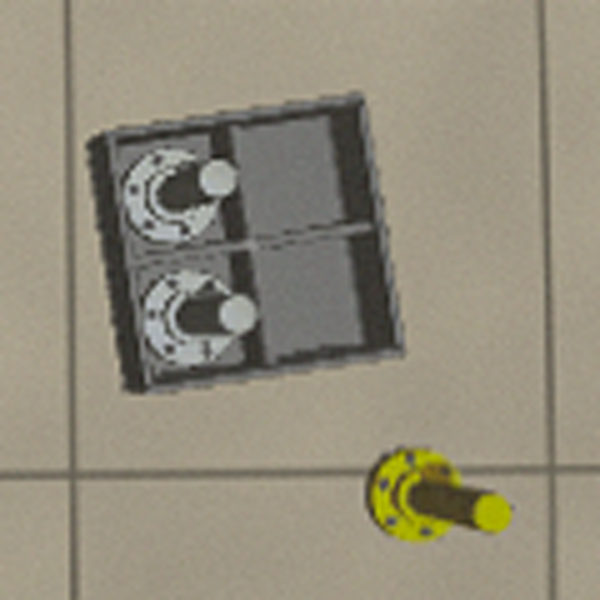

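View pics/c3.png

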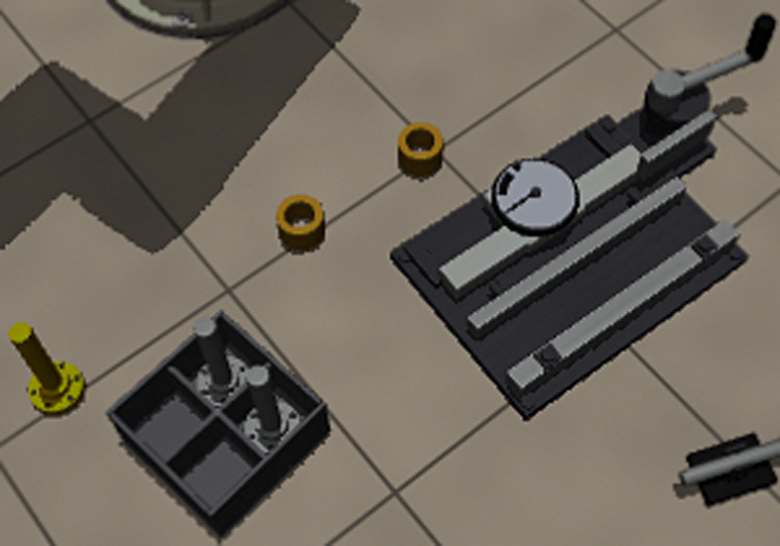

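```bash
python3 - <<'E'
from h import *
c=np.array([[318,63],[735,77],[720,397],[303,380]])/4+[150,120]
w=pix2w("top",c,12);print(w.round(1), w.mean(0))
print([np.linalg.norm(w[i]-w[(i+1)%4]).round(1) for i in range(4)])
for i,j in((1,0),(2,3)): d=w[j]-w[i];print("y-axis yaw",np.arctan2(-d[0],d[1]))
d=w[0]-w[3];print("x", np.arctan2(d[1],d[0]));d=w[1]-w[2];print("x", np.arctan2(d[1],d[0]))
f=w.mean(0)[:2];yaw=np.mean([np.arctan2(-(w[0]-w[1])[0],(w[0]-w[1])[1]),np.arctan2(-(w[3]-w[2])[0],(w[3]-w[2])[1])])
# scene check
def F(p):
    q=np.array(p)[:,:2]-f; c,s=np.cos(yaw),np.sin(yaw); return np.c_[q[:,0]*c+q[:,1]*s,-q[:,0]*s+q[:,1]*c]
print(f,yaw)
print("rail edge",F(pix2w("top",np.array([[315,110],[725,127]])/4+[150,120],38)))
print("bar edge",F(pix2w("top",np.array([[315,186],[713,203]])/4+[150,120],38)))
print("pivot",F(pix2w("top",np.array([[225,306]])/4+[150,120],88)))
print("grip",F(pix2w("top",np.array([[40,265]])/4+[150,120],130)))
print("dial",F(pix2w("top",np.array([[507,311]])/4+[150,120],50)))
t=np.array([[218,180],[238,314]])/5+[370,150]; print("shaft tops",pix2w("top",t,130+5))
h=np.array([[87,135],[360,95],[403,355],[130,392]])/5+[370,150];hw=pix2w("top",h,65);print("holder",hw.round(1),hw.mean(0))
y=np.array([[410,495]])/5+[370,150];print("yellow",pix2w("top",y,14))
b=pix2w("top",[[293.3,246.6],[349.2,248.4]],35);print("bush",b)
# scene: shaft tops
t=np.array([[205,327],[259,376]])/2.6+[150,110];print("scene tops",pix2w("scene",t,135))
s=np.array([[762,22]])/2.6+[150,110];print("scene grip",pix2w("scene",s,130),"top grip",pix2w("top",np.array([[40,265]])/4+[150,120],130))
for cam,P in(("scene",w),):print(w2pix(cam,w))
E
```

```text
[[695.5 191.   12. ]
 [683.2 -96.8  12. ]
 [463.9 -85.1  12. ]
 [476.8 199.7  12. ]] [579.84737005  52.17663098  12.        ]
[np.float64(288.1), np.float64(219.5), np.float64(285.1), np.float64(218.9)]
y-axis yaw -0.04291801075405281
y-axis yaw -0.04498489703750661
x -0.03973745100663512
x -0.053227002889468876
[579.84737005  52.17663098] -0.043951453895779716
rail edge [[  72.2613704   137.68523624]
 [  70.55664735 -138.40574115]]
bar edge [[  20.8399472   134.92038706]
 [  19.1896333  -132.31654976]]
pivot [[-64.15424827 177.10606233]]
grip [[-44.98625839 282.82242127]]
dial [[-58.66964134   0.48259916]]
shaft tops [[ 543.71387067 -286.85426098  135.        ]
 [ 478.55690808 -295.64025488  135.        ]]
holder [[ 573.  -234.3   65. ]
 [ 593.6 -378.6   65. ]
 [ 457.4 -398.8   65. ]
 [ 439.4 -255.1   65. ]] [ 515.84535844 -316.71830408   65.        ]
yellow [[ 380.5242583  -417.83688152   14.        ]]
bush [[ 391.88398957   13.10153282   35.        ]
 [ 386.38301874 -135.28955868   35.        ]]
scene tops [[ 479.46982255 -291.61809787  135.        ]
 [ 545.86762309 -281.91138297  135.        ]]
scene grip [[545.44091122 339.34047926 130.        ]] top grip [[547.33101027 336.70250285 130.        ]]
[[436.01049431 209.62729954]
 [350.87533064 271.3810863 ]
 [298.67363016 207.57590976]
 [381.13313849 155.22482806]]
```

```bash
cat >> h.py <<'E'
def go(x,y,z,yaw):
    s=status.sense(); Rt=R.from_euler("xyz",s["tcp_rot"]); 
    sh=Rt.inv().apply(np.array([x,y,z])-s["eef_pos"])/1000
    yaws=min([yaw],key=abs)
    rv=(Rt.inv()*R.from_euler("xyz",[np.pi,0,yaw])).as_rotvec()
    print("shift",sh.round(4).tolist(),"rot",rv.round(3).tolist())
def st():
    s=status.sense();print("t",round(s["clock"],2),"p",s["eef_pos"].round(1),"rpy",s["tcp_rot"].round(3),"F",s["contact_force"].round(1),"op",round(s["opening"],3),"q",s["qpos"].round(2))
E
python3 -c "
from h import *
st();go(546,338,200,-0.23)"
```

```text
t 1.15 p [ 164.8 -602.9  253.3] rpy [-3.142 -0.    -1.304] F [ 0.   0.7 -0.6] op 0.999 q [-1.31  0.35  1.63  0.    1.16 -0.  ]
shift [-0.8071, -0.6158, 0.0533] rot [-0.0, -0.0, -1.074]
```

Emit:
send_rows(
  plan=[
    [[-0.807,-0.616,0.0],[0,0,-1.07],1],
    [[-0.807,-0.616,0.0],[0,0,-1.07],1],
    [[-0.807,-0.616,0.0],[0,0,-1.07],1],
    [[-0.807,-0.616,0.0],[0,0,-1.07],1],
    [[-0.807,-0.616,0.0],[0,0,-1.07],1],
  ],
)

```text
clock: 1.57
eef_pos: [243.3, -408.0, 253.2]
tcp_rot: [-3.142, -0.0, -0.673]
contact_force: [0.4, -0.1, 0.1]
opening: 0.997
```

```bash
python3 -c "
from h import *
st();go(546,338,220,-0.23)"
```

```text
t 1.57 p [ 243.3 -408.   253.2] rpy [-3.142 -0.    -0.673] F [ 0.4 -0.1  0.1] op 0.997 q [-1.04  0.12  1.94  0.    1.08 -0.36]
shift [-0.2286, -0.772, 0.0332] rot [-0.0, -0.0, -0.443]
```

Emit:
send_rows(
  plan=[
    [[-0.229,-0.772,0.033],[0,0,-0.443],1],
    [[-0.229,-0.772,0.033],[0,0,-0.443],1],
    [[-0.229,-0.772,0.033],[0,0,-0.443],1],
    [[-0.229,-0.772,0.033],[0,0,-0.443],1],
    [[-0.229,-0.772,0.033],[0,0,-0.443],1],
  ],
)

```text
clock: 1.98
eef_pos: [321.4, -215.1, 245.0]
tcp_rot: [3.141, -0.001, -0.226]
contact_force: [1.5, -0.5, 0.5]
opening: 1.002
```

```bash
python3 -c "
from h import *
st();go(546,338,220,-0.23)"
```

```text
t 1.98 p [ 321.4 -215.1  245. ] rpy [ 3.141e+00 -1.000e-03 -2.260e-01] F [ 1.5 -0.5  0.5] op 1.002 q [-0.59 -0.02  2.11  0.    1.05 -0.37]
shift [0.0948, -0.5894, 0.0249] rot [0.0, -0.001, 0.004]
```

Emit:
send_rows(
  plan=[
    [[0.095,-0.589,0.025],[0,0,0],1],
    [[0.095,-0.589,0.025],[0,0,0],1],
    [[0.095,-0.589,0.025],[0,0,0],1],
    [[0.095,-0.589,0.025],[0,0,0],1],
    [[0.095,-0.589,0.025],[0,0,0],1],
  ],
)

```text
clock: 2.4
eef_pos: [399.8, -21.9, 236.5]
tcp_rot: [3.141, -0.003, -0.226]
contact_force: [0.8, -1.6, 0.1]
opening: 1.003
```

```bash
python3 -c "
from h import *
st();go(546,338,220,-0.23)"
```

```text
t 2.4 p [399.8 -21.9 236.5] rpy [ 3.141e+00 -3.000e-03 -2.260e-01] F [ 0.8 -1.6  0.1] op 1.003 q [-0.06  0.01  2.1  -0.    1.03  0.17]
shift [0.0617, -0.3835, 0.0165] rot [0.0, -0.003, 0.004]
```

Emit:
send_rows(
  plan=[
    [[0.062,-0.383,0.016],[0,0,0],1],
    [[0.062,-0.383,0.016],[0,0,0],1],
    [[0.062,-0.383,0.016],[0,0,0],1],
    [[0.062,-0.383,0.016],[0,0,0],1],
    [[0.062,-0.383,0.016],[0,0,0],0.2],
  ],
)

```text
clock: 2.82
eef_pos: [478.1, 171.3, 227.9]
tcp_rot: [3.142, -0.003, -0.226]
contact_force: [1.1, -2.0, 0.4]
opening: 0.889
```

```bash
python3 -c "
from h import *
st();go(546,338,220,-0.23)"
```

```text
t 2.82 p [478.1 171.3 227.9] rpy [ 3.142e+00 -3.000e-03 -2.260e-01] F [ 1.1 -2.   0.4] op 0.889 q [ 0.34  0.2   1.91 -0.    1.03  0.57]
shift [0.0289, -0.1777, 0.008] rot [0.0, -0.003, 0.004]
```

Emit:
send_rows(
  plan=[
    [[0.029,-0.178,0.008],[0,0,0],0.2],
    [[0.029,-0.178,0.008],[0,0,0],0.2],
    [[0.029,-0.178,0.008],[0,0,0],0.2],
    [[0.029,-0.178,0.008],[0,0,0],0.2],
    [[0.029,-0.178,0.008],[0,0,0],0.2],
  ],
)

```text
clock: 3.23
eef_pos: [547.6, 343.1, 219.7]
tcp_rot: [-3.139, -0.004, -0.224]
contact_force: [-1.0, -0.6, 1.0]
opening: 0.603
```

```bash
python3 -c "
from h import *
st()
im=viewer.grab_frame('wrist');cv2.imwrite('pics/w1.png',im[:,:,::-1]);print(w2pix('wrist',[[546,338,130],[546,338,108]]));
im=viewer.grab_frame('scene');crop(im[:,:,::-1],350,50,550,250,3,'s1.png')
"
```

```text
t 3.23 p [547.6 343.1 219.7] rpy [-3.139 -0.004 -0.224] F [-1.  -0.6  1. ] op 0.603 q [ 0.56  0.41  1.62 -0.    1.1   0.78]
[[321.93540634 223.7921094 ]
 [321.99462807 212.44213784]]
```

View pics/w1.png

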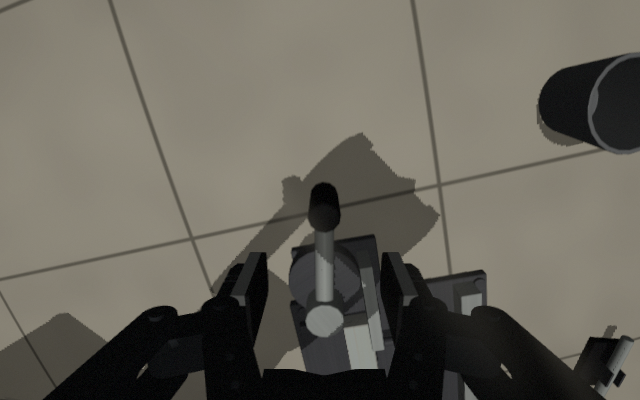

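View pics/s1.png

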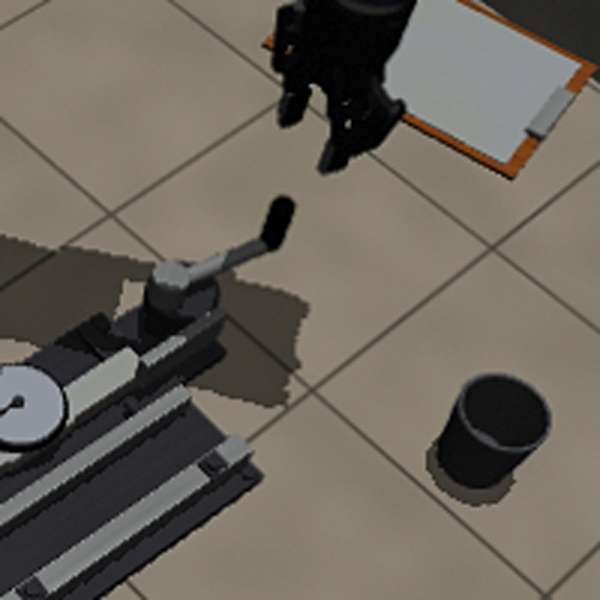

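```bash
python3 -c "
from h import *
go(547,337,113,-0.23)"
```

```text
shift [0.0007, 0.0042, 0.1064] rot [-0.001, -0.003, 0.007]
```

Emit:
send_rows(
  plan=[
    [[0.001,0.004,0.03],[0,0,0],0.2],
    [[0.001,0.004,0.06],[0,0,0],0.2],
    [[0.001,0.004,0.09],[0,0,0],0.2],
    [[0.001,0.004,0.106],[0,0,0],0.2],
    [[0.001,0.004,0.106],[0,0,0],0.2],
  ],
)

```text
clock: 3.75
eef_pos: [544.7, 334.6, 109.5]
tcp_rot: [3.137, 0.002, -0.224]
contact_force: [-1.3, -0.2, 1.3]
opening: 0.599
```

Emit:
send_rows(
  plan=[
    [[0,0,0],[0,0,0],-0.6],
    [[0,0,0],[0,0,0],-1],
    [[0,0,0],[0,0,0],-1],
    [[0,0,0],[0,0,0],-1],
    [[0,0,0],[0,0,0],-1],
  ],
  squeeze=25,
)

```text
clock: 4.17
eef_pos: [545.2, 334.3, 110.8]
tcp_rot: [3.138, 0.0, -0.224]
contact_force: [-0.4, -5.6, 4.1]
opening: 0.249
```

```bash
python3 -c "
from h import *
st()
im=viewer.grab_frame('wrist');cv2.imwrite('pics/w2.png',im[:,:,::-1])
"
```

```text
t 4.17 p [545.2 334.3 110.8] rpy [ 3.138  0.    -0.224] F [-0.4 -5.6  4.1] op 0.249 q [ 0.55  0.53  1.71 -0.    0.91  0.77]
```

View pics/w2.png

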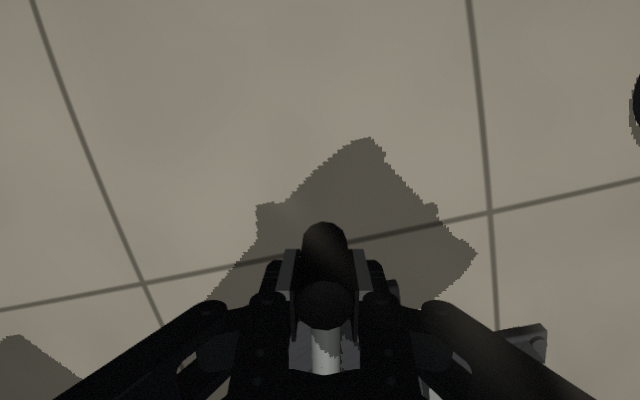

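```bash
cat >> h.py <<'E'
PV=np.array([523.5,230.4])
def arc(ths,pv=PV):
    s=status.sense(); Rt=R.from_euler("xyz",s["tcp_rot"]); p=s["eef_pos"]
    v=p[:2]-pv; print("rad",np.hypot(*v).round(1),"lever ang",np.arctan2(v[1],v[0]).round(3))
    for t in ths:
        c,n=np.cos(t),np.sin(t); q=pv+[c*v[0]-n*v[1],n*v[0]+c*v[1]]
        sh=Rt.inv().apply(np.r_[q-p[:2],0])/1000; print(t,sh.round(4).tolist())
E
python3 -c "
from h import *
arc([.1,.2,.3,.4,.5])
"
```

```text
rad 106.2 lever ang 1.366
0.1 [-0.0106, 0.0007, 0.0]
0.2 [-0.0211, 0.0025, 0.0]
0.3 [-0.0313, 0.0053, 0.0]
0.4 [-0.0412, 0.0091, 0.0001]
0.5 [-0.0507, 0.0139, 0.0001]
```

Emit:
send_rows(
  plan=[
    [[-0.0106,0.0007,0],[0,0,-0.1],-1],
    [[-0.0211,0.0025,0],[0,0,-0.2],-1],
    [[-0.0313,0.0053,0],[0,0,-0.3],-1],
    [[-0.0412,0.0091,0],[0,0,-0.4],-1],
    [[-0.0507,0.0139,0],[0,0,-0.5],-1],
  ],
)

```text
clock: 4.63
eef_pos: [493.4, 332.1, 110.8]
tcp_rot: [3.138, -0.0, 0.282]
contact_force: [9.0, -3.9, -9.3]
opening: 0.252
```

```bash
python3 -c "
from h import *
st();arc([.1,.2,.3,.4,.5])
"
```

```text
t 4.63 p [493.4 332.1 110.8] rpy [ 3.138 -0.     0.282] F [ 9.  -3.9 -9.3] op 0.252 q [ 0.59  0.47  1.81 -0.    0.86  0.31]
rad 106.1 lever ang 1.858
0.1 [-0.0106, 0.0006, -0.0]
0.2 [-0.0211, 0.0022, 0.0]
0.3 [-0.0313, 0.0049, 0.0]
0.4 [-0.0413, 0.0086, 0.0]
0.5 [-0.0508, 0.0133, 0.0]
```

Emit:
send_rows(
  plan=[
    [[-0.0106,0.0006,0],[0,0,-0.1],-1],
    [[-0.0211,0.0022,0],[0,0,-0.2],-1],
    [[-0.0313,0.0049,0],[0,0,-0.3],-1],
    [[-0.0413,0.0086,0],[0,0,-0.4],-1],
    [[-0.0508,0.0133,0],[0,0,-0.5],-1],
  ],
)

```text
clock: 5.05
eef_pos: [449.6, 305.4, 110.9]
tcp_rot: [3.136, -0.002, 0.788]
contact_force: [11.6, -3.9, -14.0]
opening: 0.248
```

```bash
python3 -c "
from h import *
st();arc([.03,.06,.09,.12,.14])
"
```

```text
t 5.05 p [449.6 305.4 110.9] rpy [ 3.136e+00 -2.000e-03  7.880e-01] F [ 11.6  -3.9 -14. ] op 0.248 q [ 0.6   0.41  1.93 -0.01  0.81 -0.19]
rad 105.3 lever ang 2.349
0.03 [-0.0032, 0.0, -0.0]
0.06 [-0.0063, 0.0001, -0.0]
0.09 [-0.0095, 0.0003, -0.0]
0.12 [-0.0126, 0.0006, -0.0]
0.14 [-0.0147, 0.0009, -0.0]
```

Emit:
send_rows(
  plan=[
    [[-0.0032,0,0],[0,0,-0.03],-1],
    [[-0.0063,0,0],[0,0,-0.06],-1],
    [[-0.0095,0.0003,0],[0,0,-0.09],-1],
    [[-0.0126,0.0006,0],[0,0,-0.12],-1],
    [[-0.0126,0.0006,0],[0,0,-0.12],-1],
  ],
)

```text
clock: 5.47
eef_pos: [442.7, 297.3, 111.0]
tcp_rot: [3.135, -0.006, 0.909]
contact_force: [6.7, 4.6, -15.6]
opening: 0.253
```

```bash
python3 -c "
from h import *
st();arc([.01,.02,.03,.04,.05])
im=viewer.grab_frame('top');crop(im[:,:,::-1],150,120,350,235,4,'t2.png')
"
```

```text
t 5.47 p [442.7 297.3 111. ] rpy [ 3.135 -0.006  0.909] F [  6.7   4.6 -15.6] op 0.253 q [ 0.59  0.39  1.95 -0.01  0.79 -0.31]
rad 104.9 lever ang 2.45
0.01 [-0.001, -0.0, -0.0]
0.02 [-0.0021, -0.0, -0.0]
0.03 [-0.0031, -0.0, -0.0]
0.04 [-0.0042, -0.0, -0.0]
0.05 [-0.0052, -0.0, -0.0]
```

View pics/t2.png

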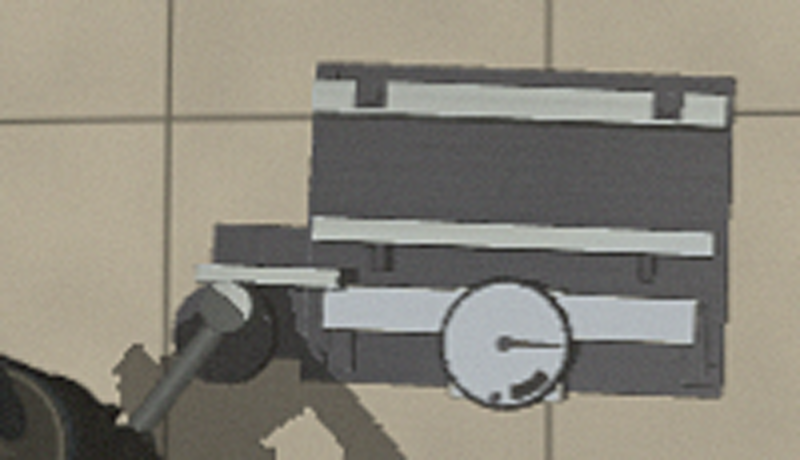

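Emit:
send_rows(
  plan=[
    [[-0.002,0,0],[0,0,-0.02],-1],
    [[-0.004,0,0],[0,0,-0.04],-1],
    [[-0.006,0,0],[0,0,-0.06],-1],
    [[-0.007,0,0],[0,0,-0.07],-1],
    [[-0.007,0,0],[0,0,-0.07],-1],
  ],
)

```text
clock: 5.93
eef_pos: [443.4, 297.0, 111.3]
tcp_rot: [3.132, -0.02, 0.977]
contact_force: [19.9, 24.0, -35.2]
opening: 0.253
```

```bash
python3 -c "
from h import *
st();arc([.01,.05])
im=viewer.grab_frame('top');crop(im[:,:,::-1],150,120,350,235,4,'t3.png')
"
```

```text
t 5.93 p [443.4 297.  111.3] rpy [ 3.132 -0.02   0.977] F [ 19.9  24.  -35.2] op 0.253 q [ 0.59  0.39  1.96 -0.    0.77 -0.39]
rad 104.2 lever ang 2.448
0.01 [-0.001, -0.0001, -0.0]
0.05 [-0.0052, -0.0004, -0.0001]
```

View pics/t3.png

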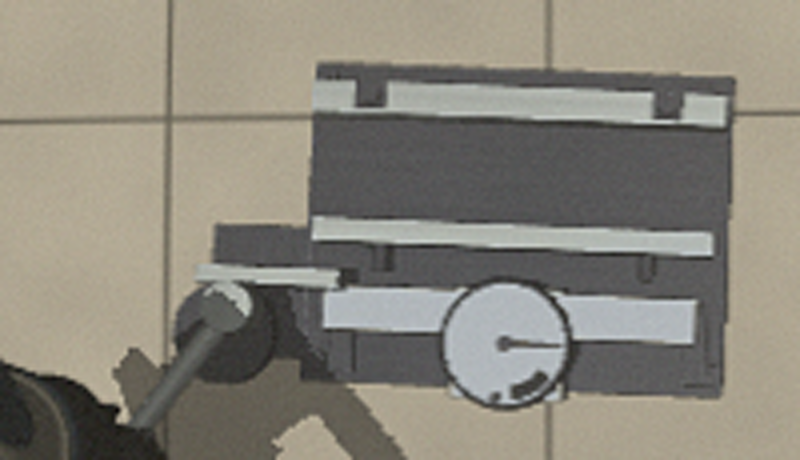

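Emit:
send_rows(
  plan=[
    [[0,0,0],[0,0,0],0.2],
    [[0,0,0],[0,0,0],0.2],
    [[0,0,0],[0,0,0],0.2],
    [[0,0,-0.03],[0,0,0],0.2],
    [[0,0,-0.07],[0,0,0],0.2],
  ],
)

```text
clock: 6.4
eef_pos: [439.7, 294.6, 179.4]
tcp_rot: [3.134, -0.013, 0.977]
contact_force: [1.3, 0.0, 0.1]
opening: 0.599
```

```bash
python3 -c "
from h import *
st();go(460,150,240,-0.3)
im=viewer.grab_frame('top');crop(im[:,:,::-1],150,120,350,235,4,'t4.png')
"
```

```text
t 6.4 p [439.7 294.6 179.4] rpy [ 3.134 -0.013  0.977] F [1.3 0.  0.1] op 0.599 q [ 0.59  0.29  1.92 -0.    0.92 -0.39]
shift [-0.1077, 0.0983, -0.0612] rot [-0.002, -0.016, 1.277]
```

View pics/t4.png

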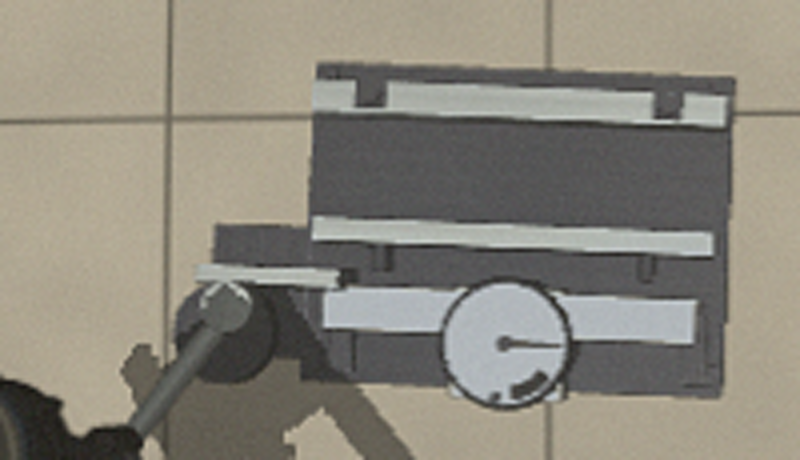

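```bash
python3 -c "
from h import *
go(545,-284,270,-1.43)
"
```

```text
shift [-0.4229, 0.4104, -0.0868] rot [-0.024, -0.026, 2.406]
```

Emit:
send_rows(
  plan=[
    [[0,0,-0.04],[0,0,0.12],0.2],
    [[0,0,-0.08],[0,0,0.24],0.2],
    [[-0.03,0.03,-0.087],[0,0,0.36],0.2],
    [[-0.06,0.06,-0.087],[0,0,0.48],0.2],
    [[-0.09,0.09,-0.087],[0,0,0.6],0.2],
  ],
)

```text
clock: 6.87
eef_pos: [465.3, 173.9, 276.3]
tcp_rot: [-3.138, -0.03, 0.373]
contact_force: [1.2, 0.4, -0.8]
opening: 0.602
```

```bash
python3 -c "
from h import *
st();go(545,-284,270,-1.43)
"
```

```text
t 6.87 p [465.3 173.9 276.3] rpy [-3.138 -0.03   0.373] F [ 1.2  0.4 -0.8] op 0.602 q [ 0.35  0.11  1.89  0.01  1.11 -0.02]
shift [-0.0927, 0.4555, 0.0018] rot [-0.03, -0.018, 1.803]
```

Emit:
send_rows(
  plan=[
    [[-0.093,0.455,0.0],[-0.03,-0.018,1.8],0.2],
    [[-0.093,0.455,0.0],[-0.03,-0.018,1.8],0.2],
    [[-0.093,0.455,0.0],[-0.03,-0.018,1.8],0.2],
    [[-0.093,0.455,0.0],[-0.03,-0.018,1.8],0.2],
    [[-0.093,0.455,0.0],[-0.03,-0.018,1.8],0.2],
  ],
)

```text
clock: 7.28
eef_pos: [500.2, -32.6, 273.8]
tcp_rot: [-3.133, -0.018, -0.255]
contact_force: [0.7, 0.5, 0.7]
opening: 0.595
```

```bash
python3 -c "
from h import *
st();go(545,-284,270,-1.43)
"
```

```text
t 7.28 p [500.2 -32.6 273.8] rpy [-3.133 -0.018 -0.255] F [0.7 0.5 0.7] op 0.595 q [-0.07  0.13  1.88  0.01  1.11  0.18]
shift [0.1066, 0.232, 0.0037] rot [-0.018, -0.011, 1.175]
```

Emit:
send_rows(
  plan=[
    [[0.107,0.232,0.004],[-0.018,-0.011,1.175],0.2],
    [[0.107,0.232,0.004],[-0.018,-0.011,1.175],0.2],
    [[0.107,0.232,0.004],[-0.018,-0.011,1.175],0.2],
    [[0.107,0.232,0.004],[-0.018,-0.011,1.175],0.2],
    [[0.107,0.232,0.004],[-0.018,-0.011,1.175],0.2],
  ],
)

```text
clock: 7.7
eef_pos: [536.3, -237.9, 270.7]
tcp_rot: [-3.135, -0.007, -0.88]
contact_force: [1.3, 0.5, -0.1]
opening: 0.603
```

```bash
python3 -c "
from h import *
st();go(545,-284,270,-1.43)
"
```

```text
t 7.7 p [ 536.3 -237.9  270.7] rpy [-3.135 -0.007 -0.88 ] F [ 1.3  0.5 -0.1] op 0.603 q [-0.42  0.27  1.71  0.    1.15  0.46]
shift [0.0411, 0.0227, 0.0008] rot [-0.008, -0.005, 0.55]
```

Emit:
send_rows(
  plan=[
    [[0.041,0.023,0.001],[-0.008,-0.005,0.55],0.2],
    [[0.041,0.023,0.001],[-0.008,-0.005,0.55],0.2],
    [[0.041,0.023,0.001],[-0.008,-0.005,0.55],0.2],
    [[0.041,0.023,0.001],[-0.008,-0.005,0.55],0.2],
    [[0.041,0.023,0.001],[-0.008,-0.005,0.55],0.2],
  ],
)

```text
clock: 8.12
eef_pos: [544.2, -284.5, 269.9]
tcp_rot: [3.142, 0.001, -1.438]
contact_force: [-0.0, 0.0, 0.2]
opening: 0.602
```

```bash
python3 -c "
from h import *
st()
im=viewer.grab_frame('wrist');cv2.imwrite('pics/w3.png',im[:,:,::-1])
print(w2pix('wrist',[[545,-284,135],[479,-293,135]]))
for d in viewer.cut_out('shaft1','wrist'): print(d['p'],d['extent'])
im=viewer.grab_frame('scene');cv2.imwrite('pics/s3.png',im[:,:,::-1])
"
```

```text
t 8.12 p [ 544.2 -284.5  269.9] rpy [ 3.142e+00  1.000e-03 -1.438e+00] F [-0.   0.   0.2] op 0.602 q [-0.48  0.32  1.64  0.    1.18  0.95]
[[322.80132535 194.15221314]
 [323.0921659  270.9771109 ]]
0.75 [301.1, 140.3, 46.7, 63.0]
```

View pics/w3.png

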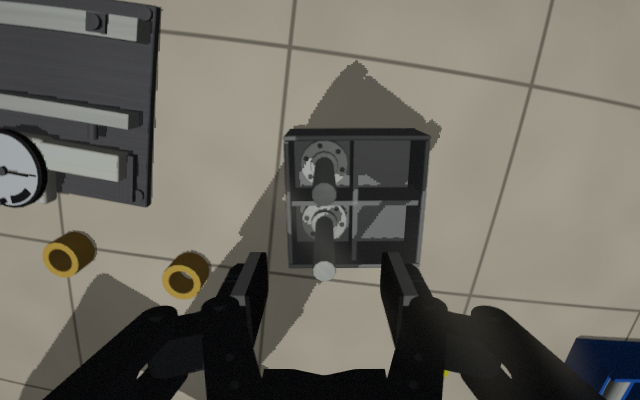

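View pics/s3.png

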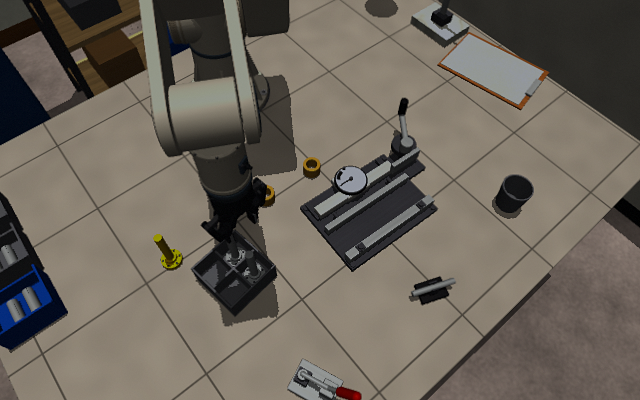

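Emit:
send_rows(
  plan=[
    [[0,0,0.04],[0,0,0],0.2],
    [[0,0,0.08],[0,0,0],0.2],
    [[0,0,0.12],[0,0,0],0.2],
    [[0,-0.001,0.157],[0,0,0],0.2],
    [[0,-0.001,0.157],[0,0,0],0.2],
  ],
)

```text
clock: 8.68
eef_pos: [541.2, -281.4, 106.3]
tcp_rot: [3.133, 0.007, -1.426]
contact_force: [-2.5, 1.1, -0.2]
opening: 0.604
```

Emit:
send_rows(
  plan=[
    [[0,0,0],[0,0,0],-0.6],
    [[0,0,0],[0,0,0],-1],
    [[0,0,0],[0,0,0],-1],
    [[0,0,0],[0,0,0],-1],
    [[0,0,0],[0,0,0],-1],
  ],
  squeeze=40,
)

```text
clock: 9.1
eef_pos: [542.2, -281.9, 108.3]
tcp_rot: [3.135, 0.005, -1.425]
contact_force: [-0.4, -0.1, -1.1]
opening: 0.224
```

```bash
python3 -c "
from h import *
st()
"
```

```text
t 9.1 p [ 542.2 -281.9  108.3] rpy [ 3.135  0.005 -1.425] F [-0.4 -0.1 -1.1] op 0.224 q [-0.48  0.5   1.77  0.    0.88  0.94]
```

Emit:
send_rows(
  plan=[
    [[0,0,-0.02],[0,0,0],-1],
    [[0,0,-0.045],[0,0,0],-1],
    [[0,0,-0.07],[0,0,0],-1],
    [[0,0,-0.095],[0,0,0],-1],
    [[0,0,-0.115],[0,0,0],-1],
  ],
)

```text
clock: 9.52
eef_pos: [543.6, -282.8, 226.6]
tcp_rot: [3.138, 0.003, -1.425]
contact_force: [-0.8, -0.7, -0.9]
opening: 0.223
```

```bash
python3 -c "
from h import *
st()
go(613.5,5.4,220,-1.43)
im=viewer.grab_frame('scene');crop(im[:,:,::-1],150,100,350,300,3,'s4.png')
"
```

```text
t 9.52 p [ 543.6 -282.8  226.6] rpy [ 3.138e+00  3.000e-03 -1.425e+00] F [-0.8 -0.7 -0.9] op 0.223 q [-0.48  0.36  1.68  0.    1.1   0.94]
shift [-0.2749, -0.1111, 0.0071] rot [0.004, 0.003, 0.005]
```

View pics/s4.png

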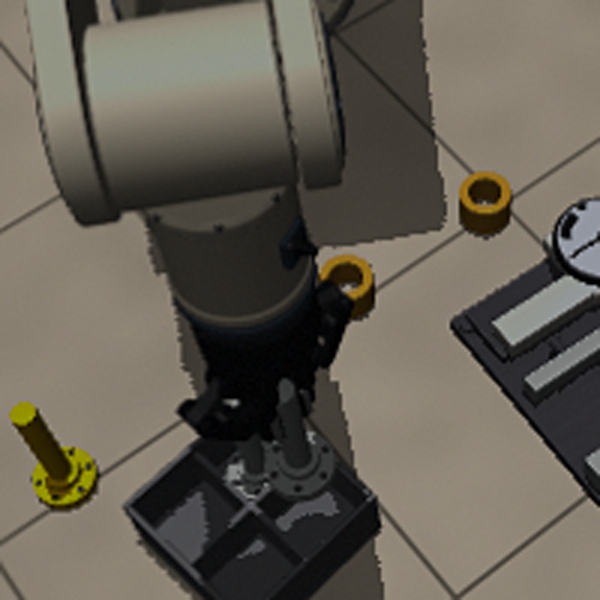

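Emit:
send_rows(
  plan=[
    [[-0.02,-0.008,0.001],[0,0,0],-1],
    [[-0.045,-0.018,0.002],[0,0,0],-1],
    [[-0.075,-0.03,0.003],[0,0,0],-1],
    [[-0.105,-0.042,0.005],[0,0,0],-1],
    [[-0.135,-0.055,0.006],[0,0,0],-1],
  ],
)

```text
clock: 9.98
eef_pos: [580.2, -140.9, 225.3]
tcp_rot: [-3.14, -0.0, -1.426]
contact_force: [0.0, 0.0, -1.4]
opening: 0.222
```

```bash
python3 -c "
from h import *
st()
go(613.5,5.4,220,-1.43)
"
```

```text
t 9.98 p [ 580.2 -140.9  225.3] rpy [-3.14  -0.    -1.426] F [ 0.   0.  -1.4] op 0.222 q [-0.24  0.34  1.72  0.    1.08  1.18]
shift [-0.14, -0.0542, 0.0054] rot [-0.002, -0.0, 0.004]
```

Emit:
send_rows(
  plan=[
    [[-0.035,-0.014,0.002],[0,0,0],-1],
    [[-0.07,-0.028,0.004],[0,0,0],-1],
    [[-0.105,-0.041,0.005],[0,0,0],-1],
    [[-0.13,-0.05,0.005],[0,0,0],-1],
    [[-0.14,-0.054,0.005],[0,0,0],-1],
  ],
)

```text
clock: 10.4
eef_pos: [614.0, 8.9, 221.2]
tcp_rot: [-3.138, 0.001, -1.423]
contact_force: [0.5, -0.9, -1.0]
opening: 0.221
```

```bash
python3 -c "
from h import *
st()
im=viewer.grab_frame('wrist');cv2.imwrite('pics/w5.png',im[:,:,::-1])
im=viewer.grab_frame('top');crop(im[:,:,::-1],200,100,400,250,4,'t5.png')
im=viewer.grab_frame('scene');crop(im[:,:,::-1],250,100,450,280,4,'s5.png')
go(613.5,5.4,125,-1.43)
"
```

```text
t 10.4 p [614.    8.9 221.2] rpy [-3.138e+00  1.000e-03 -1.423e+00] F [ 0.5 -0.9 -1. ] op 0.221 q [0.01 0.37 1.69 0.   1.08 1.43]
shift [0.0002, 0.0003, 0.0959] rot [-0.003, -0.001, 0.006]
```

View pics/w5.png

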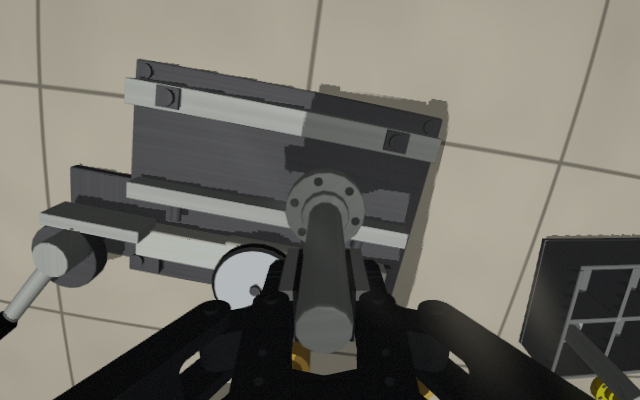

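View pics/s5.png

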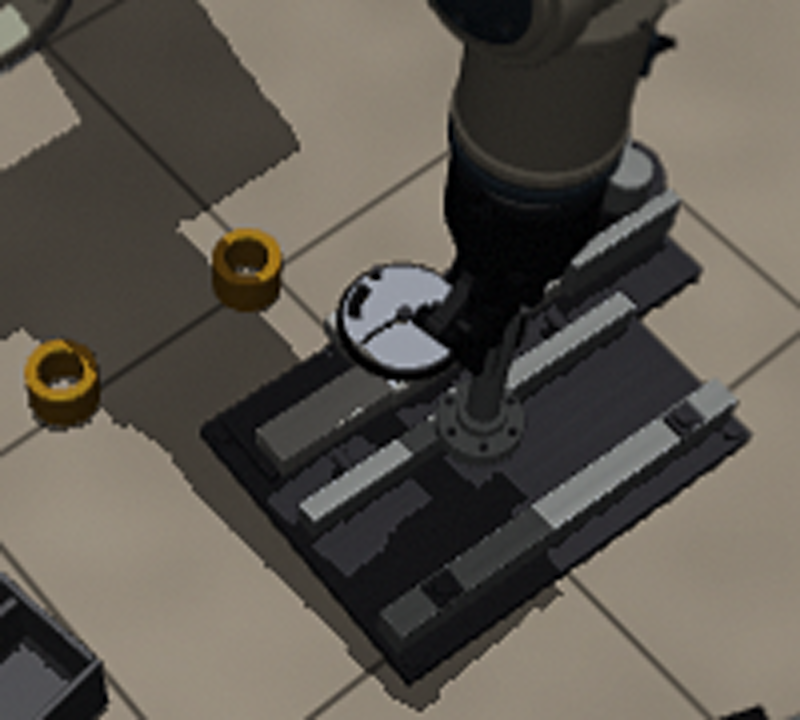

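View pics/t5.png

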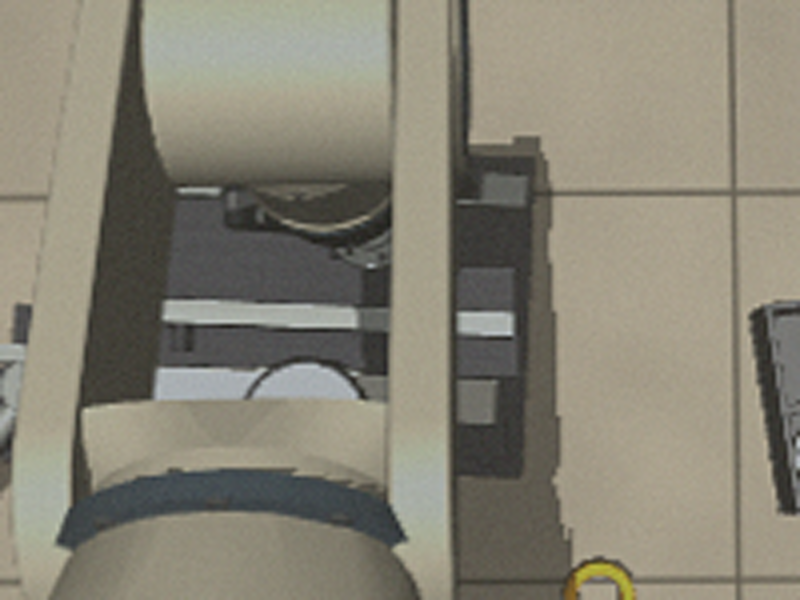

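```bash
python3 - <<'E'
from h import *
s=status.sense();p=s["eef_pos"];print(p)
for dx in (0,2,4,6): print(dx,w2pix("wrist",[[p[0]+dx,p[1],p[2]-103.3+14],[p[0]+dx+26,p[1],p[2]-103.3+14]]).round(1).tolist())
im=cv2.imread("pics/w5.png");crop(im,220,60,420,260,4,"w5c.png")
E
```

```text
[613.4953562    5.68803489 220.92553393]
0 [[322.7, 216.1], [328.8, 177.3]]
2 [[323.1, 213.2], [329.3, 174.2]]
4 [[323.6, 210.3], [329.7, 171.1]]
6 [[324.0, 207.4], [330.2, 168.0]]
```

View pics/w5c.png

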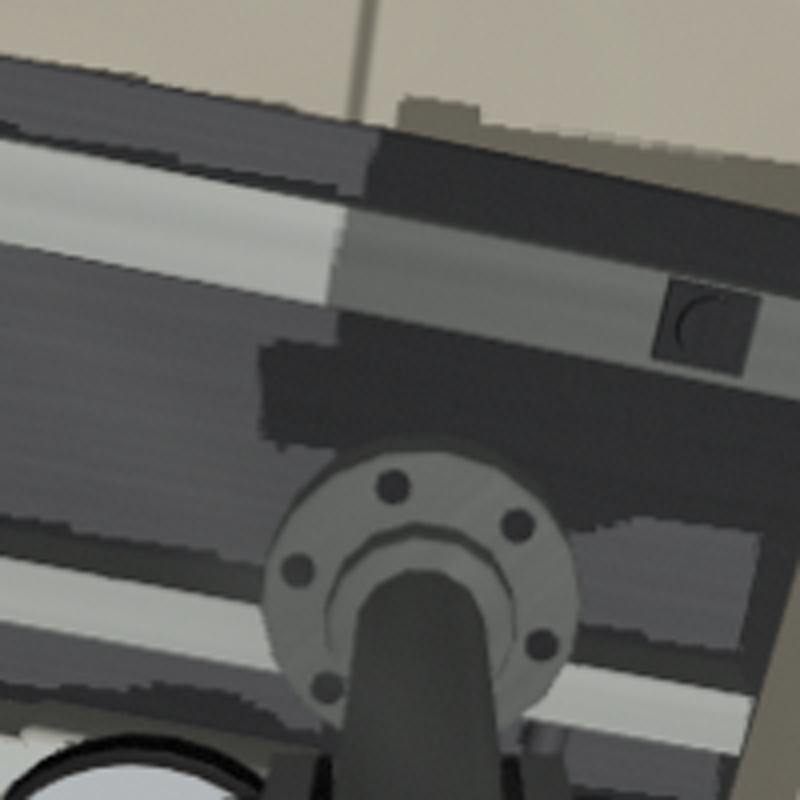

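```bash
python3 - <<'E'
from h import *
f=np.array([580,52.2]);c,s=np.cos(-.048),np.sin(-.048)
w=pix2w("wrist",np.array([[421,328],[100,263],[780,396],[200,587],[40,563],[700,686]])/4+[220,60],38)[:,:2]+[.5,3.2]
d=w-f;print(w.round(1),np.c_[d[:,0]*c+d[:,1]*s,-d[:,0]*s+d[:,1]*c].round(1))
E
```

```text
[[648.3  11.9]
 [652.3  82.8]
 [645.4 -69.4]
 [581.7  53.7]
 [582.1  91. ]
 [574.4 -66.1]] [[ 7.020e+01 -3.690e+01]
 [ 7.070e+01  3.400e+01]
 [ 7.110e+01 -1.183e+02]
 [ 1.700e+00  1.600e+00]
 [ 2.000e-01  3.890e+01]
 [ 1.000e-01 -1.184e+02]]
```

Emit:
send_rows(
  plan=[
    [[0,0.002,0.025],[0,0,0],-1],
    [[0,0.002,0.05],[0,0,0],-1],
    [[0,0.002,0.072],[0,0,0],-1],
    [[0,0.002,0.088],[0,0,0],-1],
    [[0,0.002,0.095],[0,0,0],-1],
  ],
)

```text
clock: 10.97
eef_pos: [610.2, 3.5, 123.8]
tcp_rot: [3.141, -0.001, -1.425]
contact_force: [0.3, -0.3, -1.2]
opening: 0.224
```

Emit:
send_rows(
  plan=[
    [[0,0,0],[0,0,0],-1],
    [[0,0,0],[0,0,0],-1],
    [[0,0,0.002],[0,0,0],-1],
    [[0,0,0.004],[0,0,0],-1],
    [[0,0,0.004],[0,0,0],-1],
  ],
)

```text
clock: 11.38
eef_pos: [610.6, 3.4, 120.5]
tcp_rot: [-3.141, -0.001, -1.425]
contact_force: [0.0, 0.3, -0.5]
opening: 0.218
```

```bash
python3 -c "
from h import *
st()
go(611.5,5.4,115.3,-1.43)
"
```

```text
t 11.38 p [610.6   3.4 120.5] rpy [-3.141e+00 -1.000e-03 -1.425e+00] F [ 0.   0.3 -0.5] op 0.218 q [ 0.    0.48  1.77 -0.    0.89  1.43]
shift [-0.0018, -0.0012, 0.0052] rot [-0.001, -0.001, 0.005]
```

Emit:
send_rows(
  plan=[
    [[0,-0.001,0.001],[0,0,0],-1],
    [[0,-0.001,0.002],[0,0,0],-1],
    [[0,-0.001,0.003],[0,0,0],-1],
    [[0,-0.001,0.004],[0,0,0],-1],
    [[0,-0.001,0.005],[0,0,0],-1],
  ],
)

```text
clock: 11.8
eef_pos: [611.6, 3.6, 115.4]
tcp_rot: [-3.141, -0.001, -1.425]
contact_force: [-0.8, 0.1, -1.1]
opening: 0.222
```

```bash
python3 -c "
from h import *
st()
im=viewer.grab_frame('scene');crop(im[:,:,::-1],250,100,450,280,4,'s6.png')
"
```

```text
t 11.8 p [611.6   3.6 115.4] rpy [-3.141e+00 -1.000e-03 -1.425e+00] F [-0.8  0.1 -1.1] op 0.222 q [ 0.    0.49  1.77 -0.    0.88  1.43]
```

View pics/s6.png

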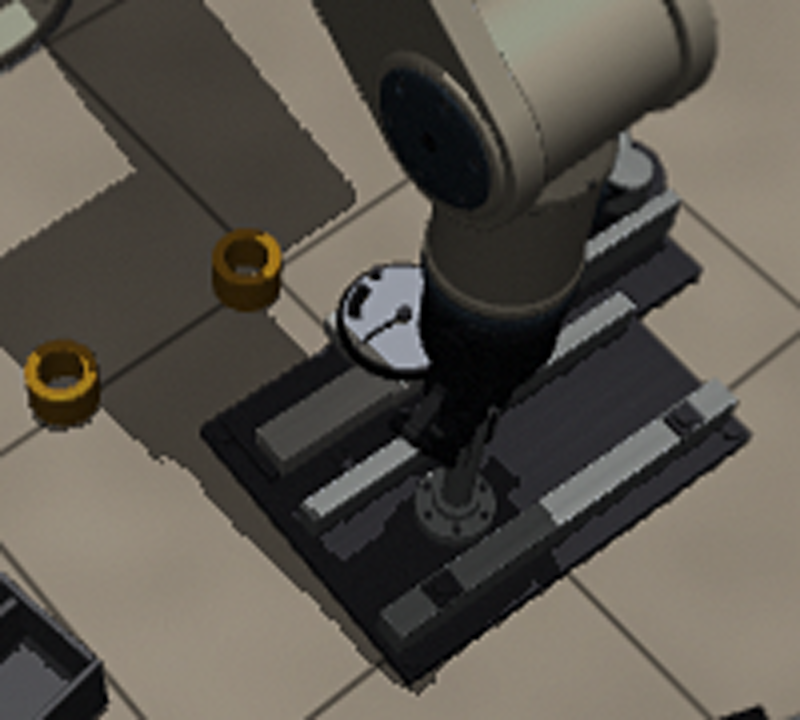

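Emit:
send_rows(
  plan=[
    [[0,0,0.001],[0,0,0],-1],
    [[0,0,0.001],[0,0,0],-1],
    [[0,0,0.0015],[0,0,0],-1],
    [[0,0,0.002],[0,0,0],-1],
    [[0,0,0.002],[0,0,0],-1],
  ],
)

```text
clock: 12.27
eef_pos: [612.0, 3.5, 114.8]
tcp_rot: [-3.14, -0.001, -1.425]
contact_force: [-3.8, -1.1, 14.2]
opening: 0.222
```

Contact felt (14 N). Release and lift.

Emit:
send_rows(
  plan=[
    [[0,0,0],[0,0,0],-0.4],
    [[0,0,0],[0,0,0],0.0],
    [[0,0,0],[0,0,0],0.2],
    [[0,0,0],[0,0,0],0.2],
    [[0,0,-0.005],[0,0,0],0.2],
  ],
)

```text
clock: 12.68
eef_pos: [611.3, 3.5, 118.9]
tcp_rot: [3.141, -0.001, -1.425]
contact_force: [-0.5, -0.5, 0.2]
opening: 0.604
```

Emit:
send_rows(
  plan=[
    [[0,0,-0.02],[0,0,0],0.2],
    [[0,0,-0.045],[0,0,0],0.2],
    [[0,0,-0.08],[0,0,0],0.2],
    [[0,0,-0.12],[0,0,0],0.2],
    [[0,0,-0.14],[0,0,0],0.2],
  ],
)

```text
clock: 13.1
eef_pos: [612.7, 3.7, 263.7]
tcp_rot: [-3.137, -0.002, -1.425]
contact_force: [0.8, 0.1, 0.5]
opening: 0.599
```

```bash
python3 -c "
from h import *
st()
im=viewer.grab_frame('wrist');cv2.imwrite('pics/w7.png',im[:,:,::-1])
go(478.5,-293,270,-1.43)
"
```

```text
t 13.1 p [612.7   3.7 263.7] rpy [-3.137e+00 -2.000e-03 -1.425e+00] F [0.8 0.1 0.5] op 0.599 q [ 0.    0.32  1.65 -0.    1.16  1.43]
shift [0.2739, 0.1772, -0.0044] rot [-0.009, -0.002, 0.005]
```

View pics/w7.png

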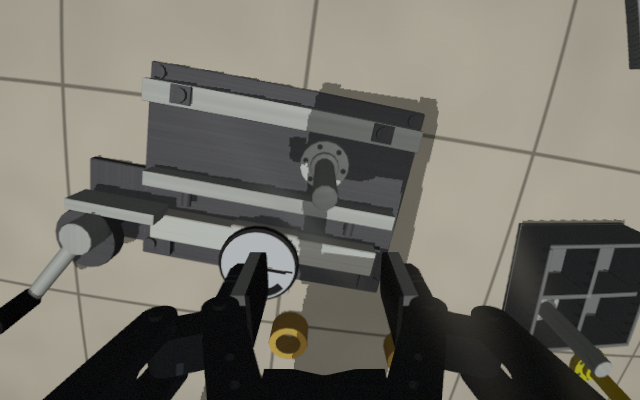

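Emit:
send_rows(
  plan=[
    [[0.274,0.177,-0.004],[0,0,0],0.2],
    [[0.274,0.177,-0.004],[0,0,0],0.2],
    [[0.274,0.177,-0.004],[0,0,0],0.2],
    [[0.274,0.177,-0.004],[0,0,0],0.2],
    [[0.274,0.177,-0.004],[0,0,0],0.2],
  ],
)

```text
clock: 13.57
eef_pos: [525.2, -187.8, 265.8]
tcp_rot: [-3.133, -0.002, -1.425]
contact_force: [0.5, -1.5, 0.5]
opening: 0.599
```

```bash
python3 -c "
from h import *
st()
go(478.5,-293,270,-1.43)
"
```

```text
t 13.57 p [ 525.2 -187.8  265.8] rpy [-3.133e+00 -2.000e-03 -1.425e+00] F [ 0.5 -1.5  0.5] op 0.599 q [-0.35  0.23  1.77  0.    1.13  1.08]
shift [0.0973, 0.0615, -0.0045] rot [-0.009, -0.002, 0.005]
```

Emit:
send_rows(
  plan=[
    [[0.035,0.022,-0.004],[-0.009,-0.002,0.005],0.2],
    [[0.06,0.04,-0.004],[-0.009,-0.002,0.005],0.2],
    [[0.08,0.052,-0.004],[-0.009,-0.002,0.005],0.2],
    [[0.097,0.061,-0.004],[-0.009,-0.002,0.005],0.2],
    [[0.097,0.061,-0.004],[-0.009,-0.002,0.005],0.2],
  ],
)

```text
clock: 13.98
eef_pos: [477.6, -295.5, 269.5]
tcp_rot: [3.141, -0.001, -1.432]
contact_force: [0.4, -0.6, 0.1]
opening: 0.601
```

```bash
python3 -c "
from h import *
st()
im=viewer.grab_frame('wrist');cv2.imwrite('pics/w8.png',im[:,:,::-1])
print(w2pix('wrist',[[479,-293,135]]))
im=viewer.grab_frame('top');crop(im[:,:,::-1],150,100,350,250,4,'t8.png')
go(478.5,-293,111,-1.43)
"
```

```text
t 13.98 p [ 477.6 -295.5  269.5] rpy [ 3.141e+00 -1.000e-03 -1.432e+00] F [ 0.4 -0.6  0.1] op 0.601 q [-0.56  0.24  1.75 -0.    1.15  0.88]
[[321.81896849 194.10694417]]
shift [0.0001, 0.0, 0.1583] rot [0.001, 0.0, -0.001]
```

View pics/w8.png

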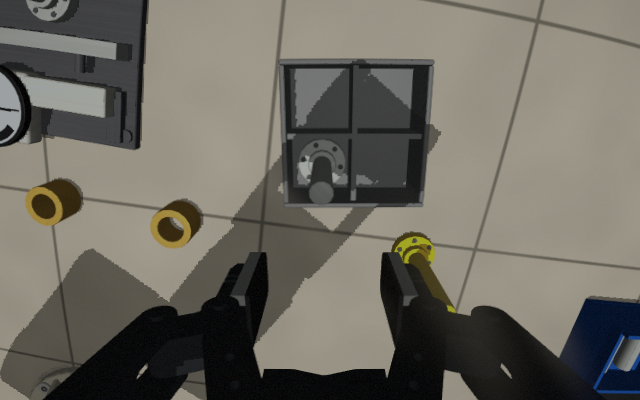

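View pics/t8.png

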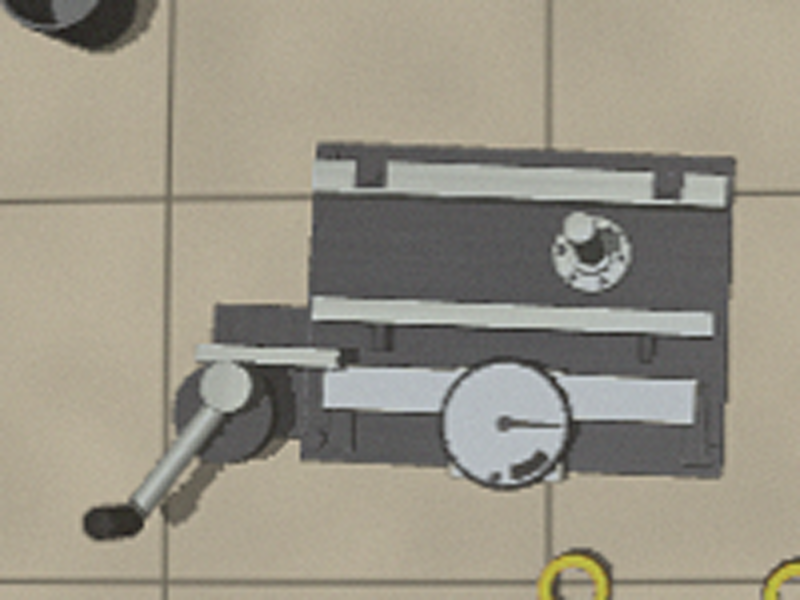

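Emit:
send_rows(
  plan=[
    [[0,-0.002,0.04],[0,0,0],0.2],
    [[0,-0.002,0.08],[0,0,0],0.2],
    [[0,-0.002,0.115],[0,0,0],0.2],
    [[0,-0.002,0.14],[0,0,0],0.2],
    [[0,-0.002,0.155],[0,0,0],0.2],
  ],
)

```text
clock: 14.5
eef_pos: [479.4, -290.3, 111.1]
tcp_rot: [3.138, 0.003, -1.43]
contact_force: [-1.0, -0.8, 0.8]
opening: 0.606
```

Emit:
send_rows(
  plan=[
    [[0,-0.001,0],[0,0,0],-0.2],
    [[0,-0.001,0],[0,0,0],-1],
    [[0,-0.001,0],[0,0,0],-1],
    [[0,-0.001,0],[0,0,0],-1],
    [[0,-0.001,0],[0,0,0],-1],
  ],
)

```text
clock: 14.92
eef_pos: [481.2, -290.4, 112.4]
tcp_rot: [3.14, 0.002, -1.43]
contact_force: [-0.6, -0.6, -2.1]
opening: 0.225
```

```bash
python3 -c "
from h import *
st()"
```

```text
t 14.92 p [ 481.2 -290.4  112.4] rpy [ 3.14e+00  2.00e-03 -1.43e+00] F [-0.6 -0.6 -2.1] op 0.225 q [-0.55  0.43  1.88  0.    0.83  0.88]
```

Emit:
send_rows(
  plan=[
    [[0,0,-0.02],[0,0,0],-1],
    [[0,0,-0.045],[0,0,0],-1],
    [[0,0,-0.07],[0,0,0],-1],
    [[0,0,-0.095],[0,0,0],-1],
    [[0,0,-0.118],[0,0,0],-1],
  ],
)

```text
clock: 15.33
eef_pos: [481.6, -290.7, 232.9]
tcp_rot: [3.141, 0.001, -1.43]
contact_force: [0.5, -0.7, -2.1]
opening: 0.219
```

```bash
python3 -c "
from h import *
st()
go(618,95,228,-1.43)"
```

```text
t 15.33 p [ 481.6 -290.7  232.9] rpy [ 3.141e+00  1.000e-03 -1.430e+00] F [ 0.5 -0.7 -2.1] op 0.219 q [-0.55  0.28  1.79  0.    1.08  0.88]
shift [-0.3627, -0.1892, 0.0051] rot [0.0, 0.001, 0.0]
```

Emit:
send_rows(
  plan=[
    [[0,0,-0.03],[0,0,0],-1],
    [[-0.02,-0.01,-0.05],[0,0,0],-1],
    [[-0.045,-0.023,-0.06],[0,0,0],-1],
    [[-0.075,-0.039,-0.06],[0,0,0],-1],
    [[-0.105,-0.055,-0.06],[0,0,0],-1],
  ],
)

```text
clock: 15.75
eef_pos: [522.0, -178.4, 295.2]
tcp_rot: [-3.139, -0.001, -1.432]
contact_force: [0.9, -0.0, -1.8]
opening: 0.225
```

```bash
python3 -c "
from h import *
st()
go(618,95,292,-1.43)"
```

```text
t 15.75 p [ 522.  -178.4  295.2] rpy [-3.139e+00 -1.000e-03 -1.432e+00] F [ 0.9 -0.  -1.8] op 0.225 q [-0.33  0.2   1.75  0.    1.19  1.1 ]
shift [-0.2575, -0.133, 0.0034] rot [-0.003, -0.001, -0.002]
```

Emit:
send_rows(
  plan=[
    [[-0.03,-0.016,0.001],[0,0,0],-1],
    [[-0.06,-0.031,0.001],[0,0,0],-1],
    [[-0.09,-0.047,0.002],[0,0,0],-1],
    [[-0.12,-0.062,0.002],[0,0,0],-1],
    [[-0.15,-0.078,0.003],[0,0,0],-1],
  ],
)

```text
clock: 16.17
eef_pos: [578.8, -17.4, 293.6]
tcp_rot: [-3.137, -0.001, -1.432]
contact_force: [1.2, 0.3, -1.5]
opening: 0.226
```

```bash
python3 -c "
from h import *
st()
go(618,95,292,-1.43)"
```

```text
t 16.17 p [578.8 -17.4 293.6] rpy [-3.137e+00 -1.000e-03 -1.432e+00] F [ 1.2  0.3 -1.5] op 0.226 q [-0.03  0.24  1.69 -0.    1.2   1.4 ]
shift [-0.1059, -0.0544, 0.0017] rot [-0.005, -0.001, -0.002]
```

Emit:
send_rows(
  plan=[
    [[-0.03,-0.016,0.001],[0,0,0],-1],
    [[-0.06,-0.031,0.001],[0,0,0],-1],
    [[-0.085,-0.044,0.002],[0,0,0],-1],
    [[-0.106,-0.054,0.002],[0,0,0],-1],
    [[-0.106,-0.054,0.002],[0,0,0],-1],
  ],
)

```text
clock: 16.58
eef_pos: [618.5, 99.0, 292.5]
tcp_rot: [-3.135, 0.0, -1.429]
contact_force: [-0.3, 0.5, -1.2]
opening: 0.227
```

```bash
python3 - <<'E'
from h import *
st()
im=viewer.grab_frame('wrist');cv2.imwrite('pics/w9.png',im[:,:,::-1]);crop(im[:,:,::-1],220,60,420,260,4,'w9c.png')
s=status.sense();p=s["eef_pos"]
for dx in (-2,0,2,4): print(dx,w2pix("wrist",[[p[0]+dx,p[1],p[2]-107.4+14],[p[0]+dx+26,p[1],p[2]-107.4+14]]).round(1).tolist())
go(617,95,130,-1.43)
E
```

```text
t 16.58 p [618.5  99.  292.5] rpy [-3.135  0.    -1.429] F [-0.3  0.5 -1.2] op 0.227 q [0.16 0.32 1.59 0.   1.22 1.59]
-2 [[322.2, 217.3], [327.9, 179.3]]
0 [[322.6, 214.4], [328.4, 176.2]]
2 [[323.1, 211.6], [328.8, 173.2]]
4 [[323.5, 208.7], [329.3, 170.1]]
shift [0.0017, 0.0021, 0.1623] rot [-0.006, -0.001, 0.001]
```

View pics/w9.png

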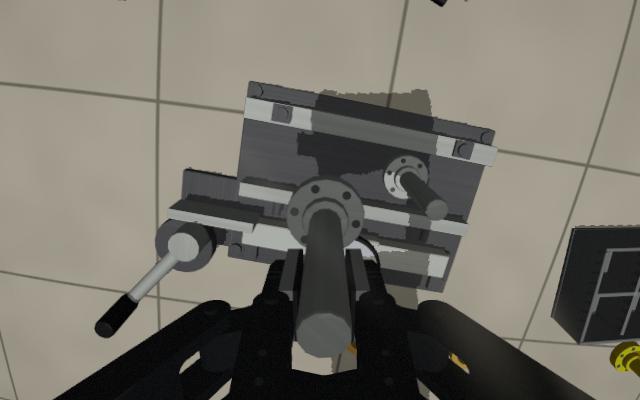

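View pics/w9c.png

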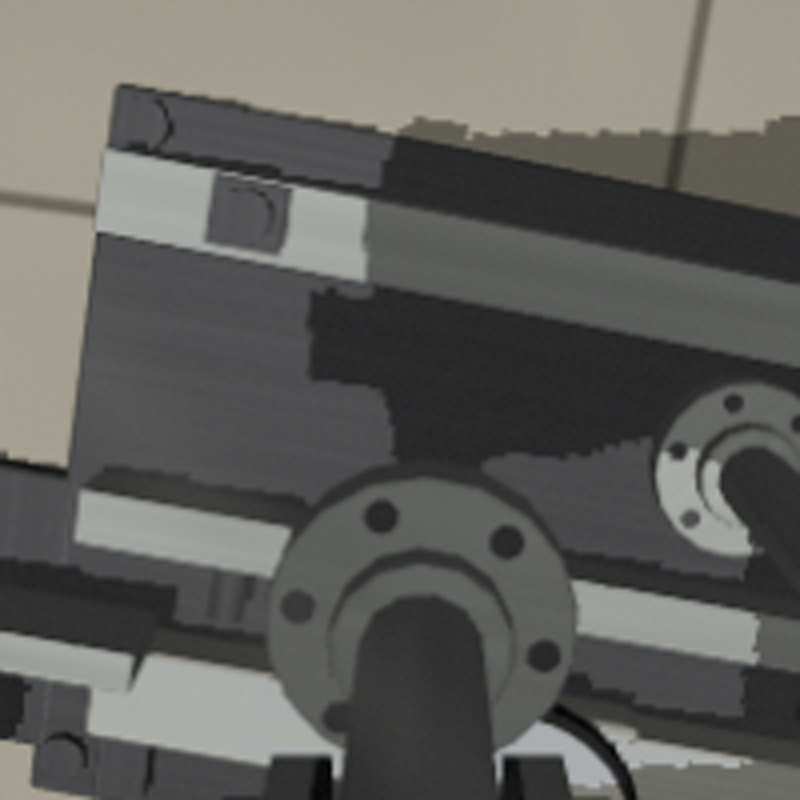

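```bash
python3 -c "
from h import *
st()
go(620.7,95.5,119.4,-1.43)"
```

```text
t 16.63 p [617.9  97.  292.3] rpy [-3.136e+00 -1.000e-03 -1.429e+00] F [-0.1 -0.  -0.4] op 0.219 q [ 0.15  0.32  1.59 -0.    1.22  1.58]
shift [0.0017, -0.0016, 0.173] rot [-0.006, -0.001, 0.001]
```

Emit:
send_rows(
  plan=[
    [[0.001,-0.002,0.03],[-0.006,0,0],-1],
    [[0.001,-0.002,0.06],[-0.006,0,0],-1],
    [[0.001,-0.002,0.09],[-0.006,0,0],-1],
    [[0.001,-0.002,0.105],[-0.006,0,0],-1],
    [[0.001,-0.002,0.11],[-0.006,0,0],-1],
  ],
)

```text
clock: 17.05
eef_pos: [618.7, 94.9, 179.8]
tcp_rot: [3.137, -0.001, -1.43]
contact_force: [-0.2, -0.9, -1.6]
opening: 0.221
```

```bash
python3 -c "
from h import *
st()
go(620.7,95.5,119.4,-1.43)"
```

```text
t 17.05 p [618.7  94.9 179.8] rpy [ 3.137e+00 -1.000e-03 -1.430e+00] F [-0.2 -0.9 -1.6] op 0.221 q [ 0.15  0.43  1.69 -0.    1.02  1.58]
shift [-0.0004, -0.0024, 0.0604] rot [0.005, -0.001, 0.0]
```

Emit:
send_rows(
  plan=[
    [[0,-0.001,0.015],[0,0,0],-1],
    [[0,-0.001,0.03],[0,0,0],-1],
    [[0,-0.001,0.043],[0,0,0],-1],
    [[0,-0.001,0.05],[0,0,0],-1],
    [[0,-0.001,0.054],[0,0,0],-1],
  ],
)

```text
clock: 17.47
eef_pos: [619.3, 94.4, 125.6]
tcp_rot: [3.137, -0.001, -1.43]
contact_force: [-0.9, -0.2, -1.3]
opening: 0.227
```

```bash
python3 -c "
from h import *
st()
go(620.7,95.5,119.4,-1.43)
im=viewer.grab_frame('scene');crop(im[:,:,::-1],250,100,450,280,4,'s10.png')
"
```

```text
t 17.47 p [619.3  94.4 125.6] rpy [ 3.137e+00 -1.000e-03 -1.430e+00] F [-0.9 -0.2 -1.3] op 0.227 q [ 0.15  0.5   1.73 -0.    0.92  1.58]
shift [-0.0009, -0.0015, 0.0062] rot [0.005, -0.001, -0.0]
```

View pics/s10.png

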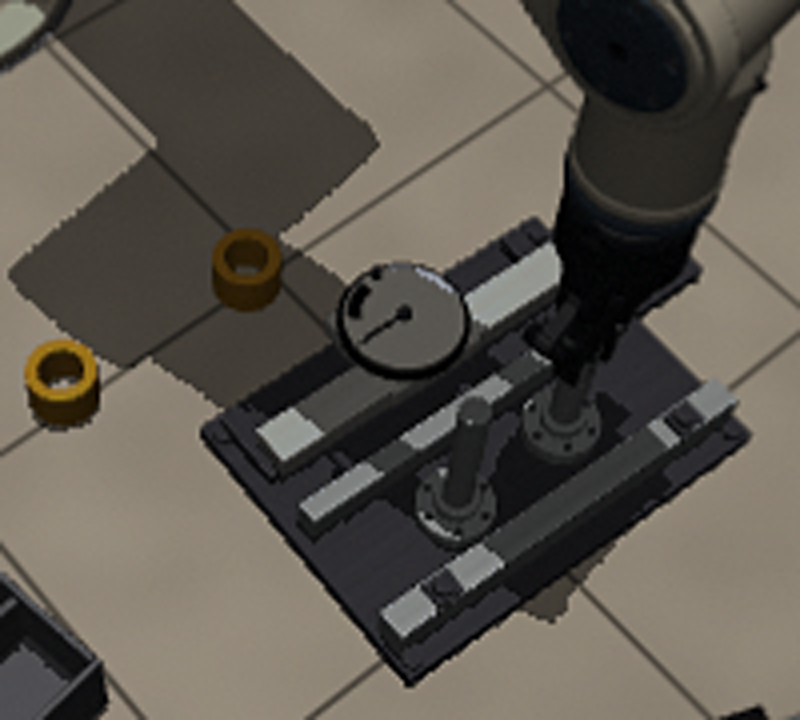

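Emit:
send_rows(
  plan=[
    [[0,-0.001,0.002],[0,0,0],-1],
    [[0,-0.001,0.004],[0,0,0],-1],
    [[0,-0.001,0.006],[0,0,0],-1],
    [[0,-0.001,0.007],[0,0,0],-1],
    [[0,-0.001,0.008],[0,0,0],-1],
  ],
)

```text
clock: 17.93
eef_pos: [620.5, 94.7, 117.9]
tcp_rot: [3.137, -0.001, -1.43]
contact_force: [-2.0, -2.0, 13.3]
opening: 0.225
```

Emit:
send_rows(
  plan=[
    [[0,0,0],[0,0,0],-0.4],
    [[0,0,0],[0,0,0],0.0],
    [[0,0,0],[0,0,0],0.2],
    [[0,0,0],[0,0,0],0.2],
    [[0,0,-0.005],[0,0,0],0.2],
  ],
)

```text
clock: 18.35
eef_pos: [619.9, 94.6, 122.2]
tcp_rot: [3.136, -0.002, -1.43]
contact_force: [-0.6, -0.1, 0.5]
opening: 0.6
```

Emit:
send_rows(
  plan=[
    [[0,0,-0.02],[0,0,0],0.2],
    [[0,0,-0.045],[0,0,0],0.2],
    [[0,0,-0.08],[0,0,0],0.2],
    [[0,0,-0.12],[0,0,0],0.2],
    [[0,0,-0.14],[0,0,0],0.2],
  ],
)

```text
clock: 18.77
eef_pos: [622.1, 95.2, 267.3]
tcp_rot: [3.141, -0.001, -1.43]
contact_force: [1.1, 0.2, 0.0]
opening: 0.603
```

```bash
python3 -c "
from h import *
st()
im=viewer.grab_frame('wrist');cv2.imwrite('pics/w11.png',im[:,:,::-1])
go(435,294,230,0.9)
"
```

```text
t 18.77 p [622.1  95.2 267.3] rpy [ 3.141e+00 -1.000e-03 -1.430e+00] F [1.1 0.2 0. ] op 0.603 q [ 0.15  0.35  1.61 -0.    1.19  1.58]
shift [-0.2231, 0.159, 0.0394] rot [-0.0, -0.005, -2.33]
```

View pics/w11.png

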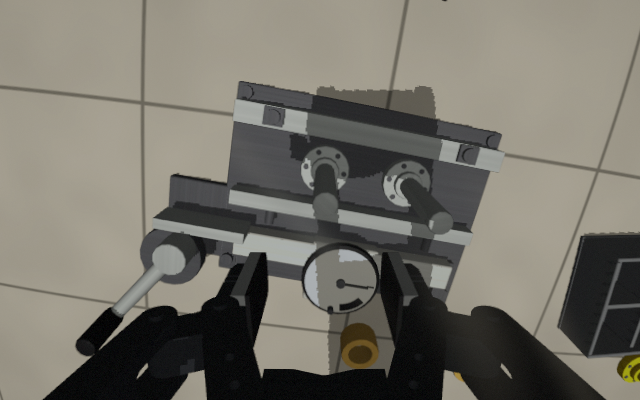

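Emit:
send_rows(
  plan=[
    [[-0.03,0.02,0],[0,0,-0.12],0.2],
    [[-0.06,0.04,0],[0,0,-0.24],0.2],
    [[-0.09,0.06,0],[0,0,-0.36],0.2],
    [[-0.12,0.08,0],[0,0,-0.48],0.2],
    [[-0.15,0.1,0],[0,0,-0.6],0.2],
  ],
)

```text
clock: 19.23
eef_pos: [502.1, 230.7, 269.9]
tcp_rot: [-3.139, -0.003, -0.825]
contact_force: [1.2, 0.4, -1.1]
opening: 0.603
```

```bash
python3 -c "
from h import *
st()
go(438.5,298,240,0.9)
"
```

```text
t 19.23 p [502.1 230.7 269.9] rpy [-3.139e+00 -3.000e-03 -8.250e-01] F [ 1.2  0.4 -1.1] op 0.603 q [ 0.43  0.22  1.77 -0.    1.14  1.25]
shift [-0.0927, 0.0011, 0.0296] rot [0.001, -0.004, -1.725]
```

Emit:
send_rows(
  plan=[
    [[-0.03,0,0.01],[0,0,-0.12],0.2],
    [[-0.06,0,0.02],[0,0,-0.24],0.2],
    [[-0.08,0.001,0.03],[0,0,-0.36],0.2],
    [[-0.093,0.001,0.03],[0,0,-0.48],0.2],
    [[-0.093,0.001,0.03],[0,0,-0.6],0.2],
  ],
)

```text
clock: 19.65
eef_pos: [436.1, 299.7, 238.9]
tcp_rot: [3.141, -0.002, -0.217]
contact_force: [0.1, -0.8, -0.3]
opening: 0.597
```

```bash
python3 -c "
from h import *
st()
go(438.5,298,240,0.9)
"
```

```text
t 19.65 p [436.1 299.7 238.9] rpy [ 3.141e+00 -2.000e-03 -2.170e-01] F [ 0.1 -0.8 -0.3] op 0.597 q [ 0.6   0.22  1.85 -0.    1.07  0.82]
shift [0.0027, 0.0011, -0.0011] rot [0.002, -0.002, -1.117]
```

Emit:
send_rows(
  plan=[
    [[0.003,0.001,0],[0,0,-0.12],0.2],
    [[0.003,0.001,0],[0,0,-0.24],0.2],
    [[0.003,0.001,0],[0,0,-0.36],0.2],
    [[0.003,0.001,0],[0,0,-0.48],0.2],
    [[0.003,0.001,0],[0,0,-0.6],0.2],
  ],
)

```text
clock: 20.07
eef_pos: [438.7, 298.0, 239.0]
tcp_rot: [3.14, -0.002, 0.39]
contact_force: [-0.6, -0.7, -0.2]
opening: 0.599
```

Emit:
send_rows(
  plan=[
    [[0,0,0],[0,0,-0.12],0.2],
    [[0,0,0],[0,0,-0.24],0.2],
    [[0,0,0],[0,0,-0.36],0.2],
    [[0,0,0],[0,0,-0.48],0.2],
    [[0,0,0],[0,0,-0.5],0.2],
  ],
)

```text
clock: 20.48
eef_pos: [438.6, 297.9, 239.0]
tcp_rot: [3.139, -0.0, 0.895]
contact_force: [0.0, -1.0, -0.4]
opening: 0.598
```

```bash
python3 -c "
from h import *
st()
im=viewer.grab_frame('wrist');cv2.imwrite('pics/w12.png',im[:,:,::-1])
print(w2pix('wrist',[[437.2,298.6,130]]))
go(438.5,298,113,0.9)
im=viewer.grab_frame('top');crop(im[:,:,::-1],150,100,350,250,4,'t12.png')
"
```

```text
t 20.48 p [438.6 297.9 239. ] rpy [ 3.139 -0.     0.895] F [ 0.  -1.  -0.4] op 0.598 q [ 0.6   0.22  1.85 -0.    1.07 -0.3 ]
[[323.81021193 202.94493205]]
shift [-0.0001, -0.0004, 0.126] rot [0.002, -0.0, -0.009]
```

View pics/w12.png

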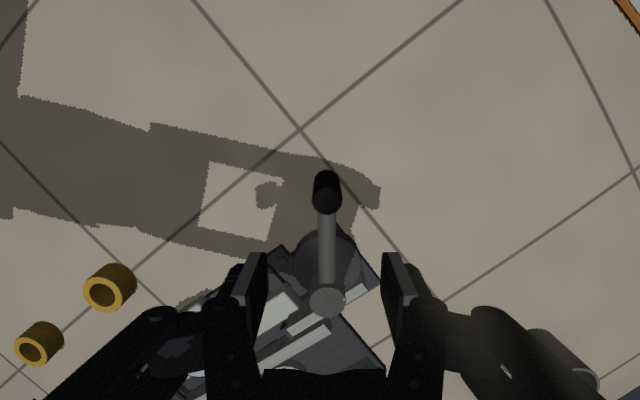

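View pics/t12.png

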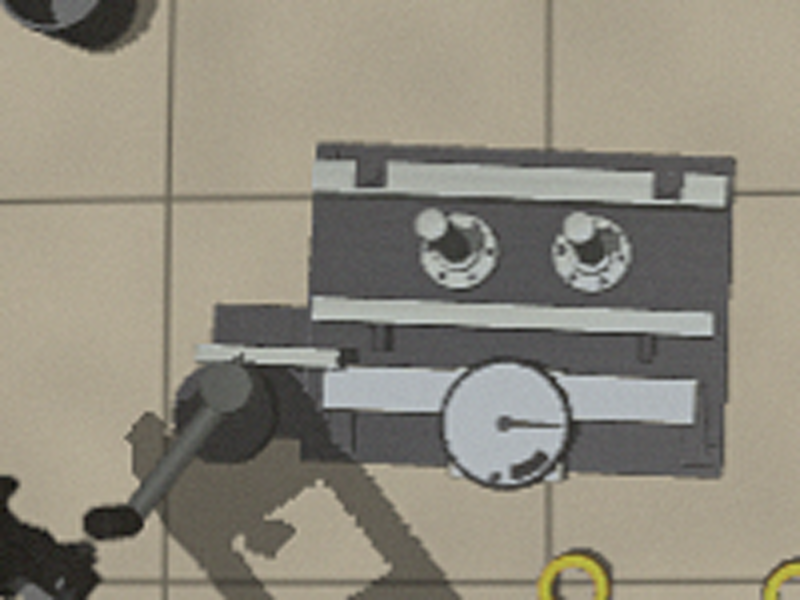

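Emit:
send_rows(
  plan=[
    [[0.001,0,0.035],[0,0,0],0.2],
    [[0.001,0,0.07],[0,0,0],0.2],
    [[0.001,0,0.1],[0,0,0],0.2],
    [[0.001,0,0.115],[0,0,0],0.2],
    [[0.001,0,0.124],[0,0,0],0.2],
  ],
)

```text
clock: 21.0
eef_pos: [438.3, 297.8, 112.7]
tcp_rot: [3.14, 0.003, 0.883]
contact_force: [0.7, -0.4, -0.6]
opening: 0.604
```

Emit:
send_rows(
  plan=[
    [[0,0,0],[0,0,0],-0.2],
    [[0,0,0],[0,0,0],-1],
    [[0,0,0],[0,0,0],-1],
    [[0,0,0],[0,0,0],-1],
    [[0,0,0],[0,0,0],-1],
  ],
  squeeze=25,
)

```text
clock: 21.42
eef_pos: [439.8, 299.4, 113.7]
tcp_rot: [3.14, -0.002, 0.882]
contact_force: [4.9, 6.6, -15.8]
opening: 0.248
```

```bash
python3 -c "
from h import *
st();arc([-.1,-.2,-.3,-.4,-.5])
"
```

```text
t 21.42 p [439.8 299.4 113.7] rpy [ 3.14e+00 -2.00e-03  8.82e-01] F [  4.9   6.6 -15.8] op 0.248 q [ 0.6   0.39  1.95 -0.    0.8  -0.28]
rad 108.4 lever ang 2.452
-0.1 [0.0108, 0.0005, 0.0]
-0.2 [0.0215, 0.0022, 0.0]
-0.3 [0.032, 0.0049, 0.0001]
-0.4 [0.0422, 0.0086, 0.0001]
-0.5 [0.052, 0.0133, 0.0001]
```

Emit:
send_rows(
  plan=[
    [[0.0108,0.0005,0],[0,0,0.1],-1],
    [[0.0215,0.0022,0],[0,0,0.2],-1],
    [[0.032,0.0049,0],[0,0,0.3],-1],
    [[0.0422,0.0086,0],[0,0,0.4],-1],
    [[0.052,0.0133,0],[0,0,0.5],-1],
  ],
)

```text
clock: 21.83
eef_pos: [481.2, 331.1, 113.7]
tcp_rot: [3.141, 0.002, 0.376]
contact_force: [-7.6, 1.0, -8.1]
opening: 0.248
```

```bash
python3 -c "
from h import *
st();arc([-.05,-.1,-.15,-.2,-.25])
"
```

```text
t 21.83 p [481.2 331.1 113.7] rpy [3.141e+00 2.000e-03 3.760e-01] F [-7.6  1.  -8.1] op 0.248 q [0.6  0.46 1.83 0.   0.85 0.22]
rad 109.2 lever ang 1.969
-0.05 [0.0055, 0.0, -0.0]
-0.1 [0.0109, 0.0003, -0.0]
-0.15 [0.0163, 0.0009, -0.0]
-0.2 [0.0217, 0.0017, -0.0]
-0.25 [0.0271, 0.0028, -0.0]
```

Cam ≈ 0.48. Continue slowly by 0.25.

Emit:
send_rows(
  plan=[
    [[0.0055,0,0],[0,0,0.05],-1],
    [[0.0109,0.0003,0],[0,0,0.1],-1],
    [[0.0163,0.0009,0],[0,0,0.15],-1],
    [[0.0217,0.0017,0],[0,0,0.2],-1],
    [[0.0271,0.0028,0],[0,0,0.25],-1],
  ],
)

```text
clock: 22.25
eef_pos: [506.2, 338.5, 113.7]
tcp_rot: [3.141, 0.004, 0.123]
contact_force: [-5.4, 3.0, -9.7]
opening: 0.249
```

```bash
python3 -c "
from h import *
st();arc([-.05,-.1,-.15,-.2,-.25])
im=viewer.grab_frame('top');crop(im[:,:,::-1],150,100,350,250,4,'t13.png')
im=viewer.grab_frame('scene');crop(im[:,:,::-1],280,100,450,280,4,'s13.png')
"
```

```text
t 22.25 p [506.2 338.5 113.7] rpy [3.141 0.004 0.123] F [-5.4  3.  -9.7] op 0.249 q [0.59 0.49 1.77 0.   0.88 0.46]
rad 109.5 lever ang 1.73
-0.05 [0.0055, -0.0001, -0.0]
-0.1 [0.0109, 0.0002, -0.0]
-0.15 [0.0164, 0.0006, -0.0001]
-0.2 [0.0218, 0.0014, -0.0001]
-0.25 [0.0272, 0.0024, -0.0001]
```

View pics/t13.png

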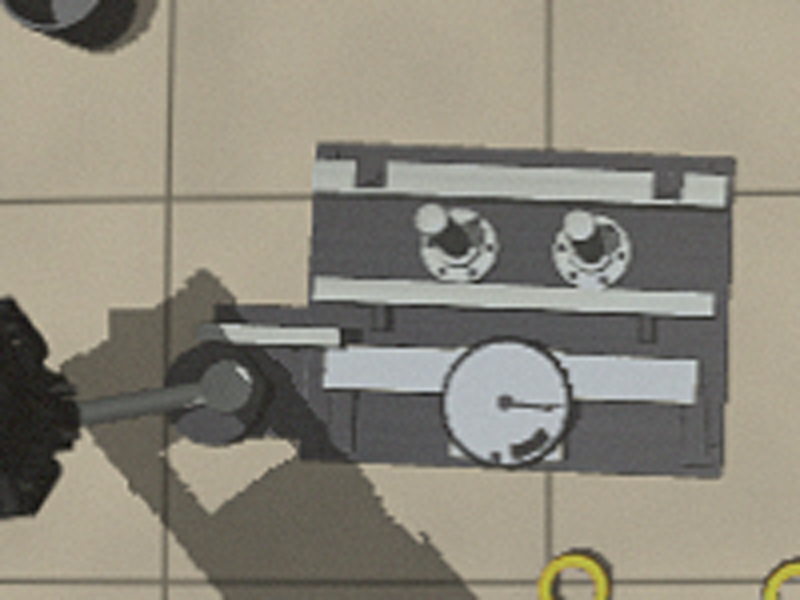

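View pics/s13.png

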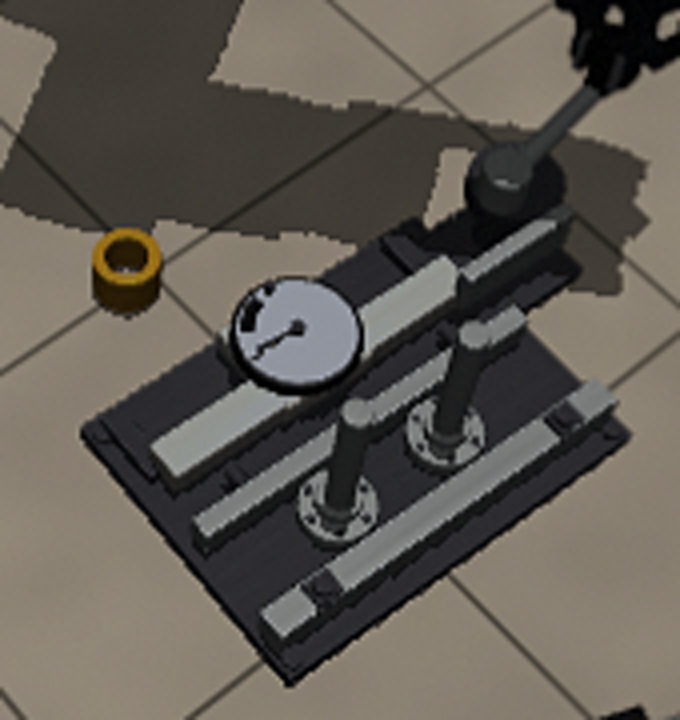

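Emit:
send_rows(
  plan=[
    [[0.0044,0,0],[0,0,0.04],-1],
    [[0.0087,0.0001,0],[0,0,0.08],-1],
    [[0.0131,0.0004,0],[0,0,0.12],-1],
    [[0.0174,0.0008,0],[0,0,0.16],-1],
    [[0.0218,0.0014,0],[0,0,0.2],-1],
  ],
)

```text
clock: 22.77
eef_pos: [527.7, 339.9, 113.7]
tcp_rot: [3.14, 0.004, -0.077]
contact_force: [-5.4, 1.4, -8.9]
opening: 0.251
```

```bash
python3 -c "
from h import *
st();arc([-.05,-.1,-.15,-.2,-.25])
im=viewer.grab_frame('top');crop(im[:,:,::-1],220,120,340,230,6,'t14.png')
"
```

```text
t 22.77 p [527.7 339.9 113.7] rpy [ 3.14   0.004 -0.077] F [-5.4  1.4 -8.9] op 0.251 q [0.57 0.51 1.73 0.   0.9  0.64]
rad 109.5 lever ang 1.532
-0.05 [0.0055, -0.0001, -0.0]
-0.1 [0.0109, 0.0001, -0.0]
-0.15 [0.0164, 0.0006, -0.0001]
-0.2 [0.0218, 0.0014, -0.0001]
-0.25 [0.0272, 0.0024, -0.0001]
```

View pics/t14.png

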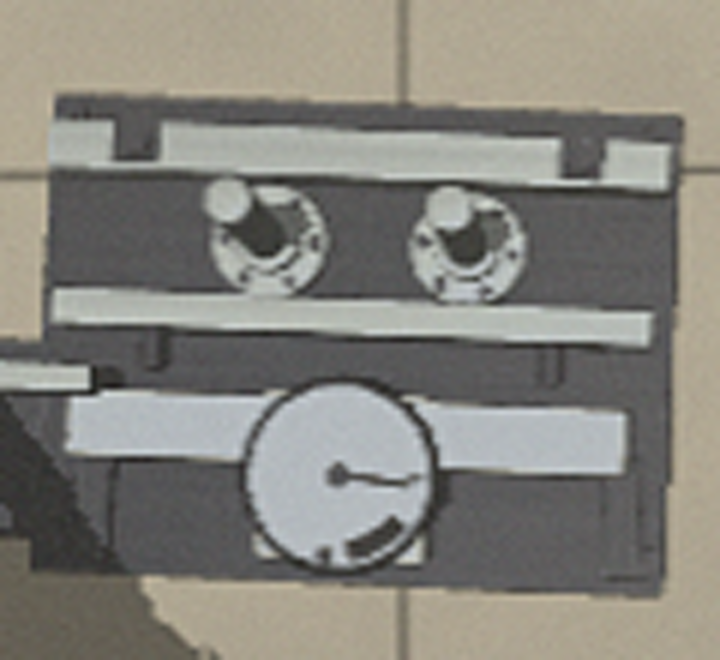

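Emit:
send_rows(
  plan=[
    [[0.0033,0,0],[0,0,0.03],-1],
    [[0.0066,0,0],[0,0,0.06],-1],
    [[0.0098,0.0001,0],[0,0,0.09],-1],
    [[0.0131,0.0003,0],[0,0,0.12],-1],
    [[0.0164,0.0006,0],[0,0,0.15],-1],
  ],
)

```text
clock: 23.23
eef_pos: [543.8, 338.0, 113.7]
tcp_rot: [3.139, 0.005, -0.229]
contact_force: [-4.7, 3.2, -8.4]
opening: 0.253
```

```bash
python3 -c "
from h import *
st();arc([-.02,-.05,-.1,-.15])
im=viewer.grab_frame('top');crop(im[:,:,::-1],220,120,340,230,6,'t15.png')
"
```

```text
t 23.23 p [543.8 338.  113.7] rpy [ 3.139  0.005 -0.229] F [-4.7  3.2 -8.4] op 0.253 q [0.55 0.53 1.7  0.   0.91 0.78]
rad 109.5 lever ang 1.385
-0.02 [0.0022, -0.0001, -0.0]
-0.05 [0.0055, -0.0001, -0.0]
-0.1 [0.0109, 0.0001, -0.0001]
-0.15 [0.0164, 0.0005, -0.0001]
```

View pics/t15.png

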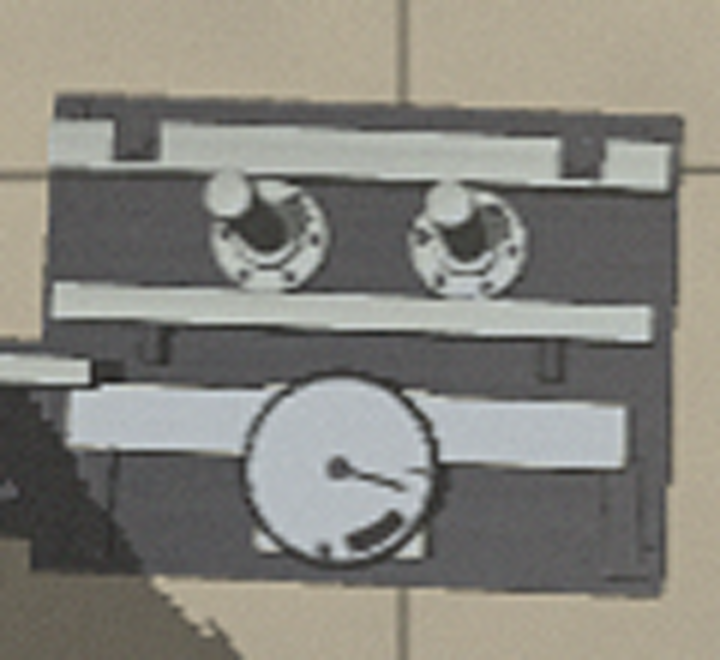

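Emit:
send_rows(
  plan=[
    [[0.0022,0,0],[0,0,0.02],-1],
    [[0.0044,0,0],[0,0,0.04],-1],
    [[0.0066,0,0],[0,0,0.06],-1],
    [[0.0088,0,0],[0,0,0.08],-1],
    [[0.0109,0.0001,0],[0,0,0.1],-1],
  ],
)

```text
clock: 23.7
eef_pos: [554.0, 335.6, 113.7]
tcp_rot: [3.139, 0.005, -0.33]
contact_force: [-5.4, 3.6, -8.8]
opening: 0.247
```

```bash
python3 -c "
from h import *
st();arc([-.02,-.05,-.1,-.15])
im=viewer.grab_frame('top');crop(im[:,:,::-1],220,120,340,230,6,'t16.png')
"
```

```text
t 23.7 p [554.  335.6 113.7] rpy [ 3.139  0.005 -0.33 ] F [-5.4  3.6 -8.8] op 0.247 q [0.54 0.54 1.68 0.   0.92 0.87]
rad 109.5 lever ang 1.289
-0.02 [0.0022, -0.0001, -0.0]
-0.05 [0.0055, -0.0001, -0.0]
-0.1 [0.0109, 0.0, -0.0001]
-0.15 [0.0164, 0.0005, -0.0001]
```

View pics/t16.png

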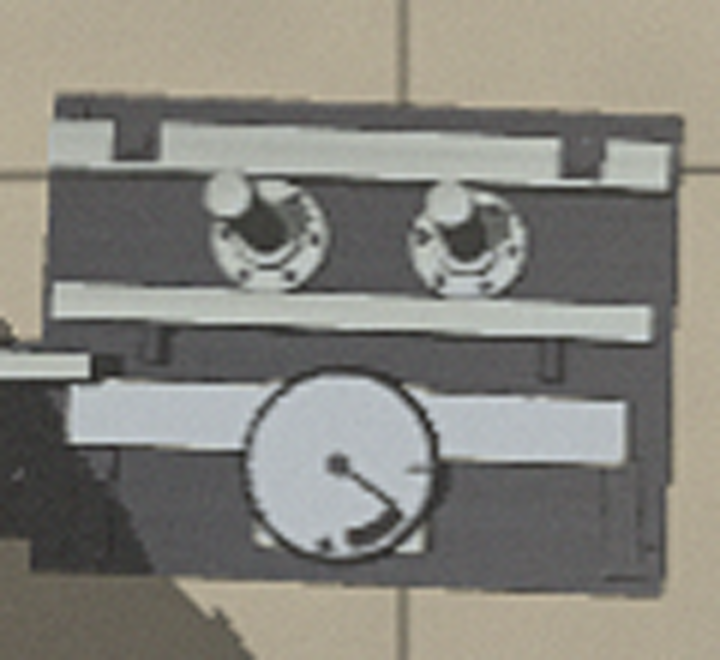

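Emit:
send_rows(
  plan=[
    [[0.0022,0,0],[0,0,0.02],-1],
    [[0.0044,0,0],[0,0,0.04],-1],
    [[0.0066,0,0],[0,0,0.06],-1],
    [[0.0088,0,0],[0,0,0.08],-1],
    [[0.0093,0,0],[0,0,0.085],-1],
  ],
)

```text
clock: 24.17
eef_pos: [562.4, 332.7, 113.7]
tcp_rot: [3.138, 0.005, -0.415]
contact_force: [-4.7, 4.1, -9.3]
opening: 0.249
```

```bash
python3 -c "
from h import *
st();arc([.02])
im=viewer.grab_frame('top');crop(im[:,:,::-1],220,120,340,230,6,'t17.png')
"
```

```text
t 24.17 p [562.4 332.7 113.7] rpy [ 3.138  0.005 -0.415] F [-4.7  4.1 -9.3] op 0.249 q [0.53 0.55 1.67 0.   0.93 0.94]
rad 109.4 lever ang 1.208
0.02 [-0.0022, 0.0001, 0.0]
```

View pics/t17.png

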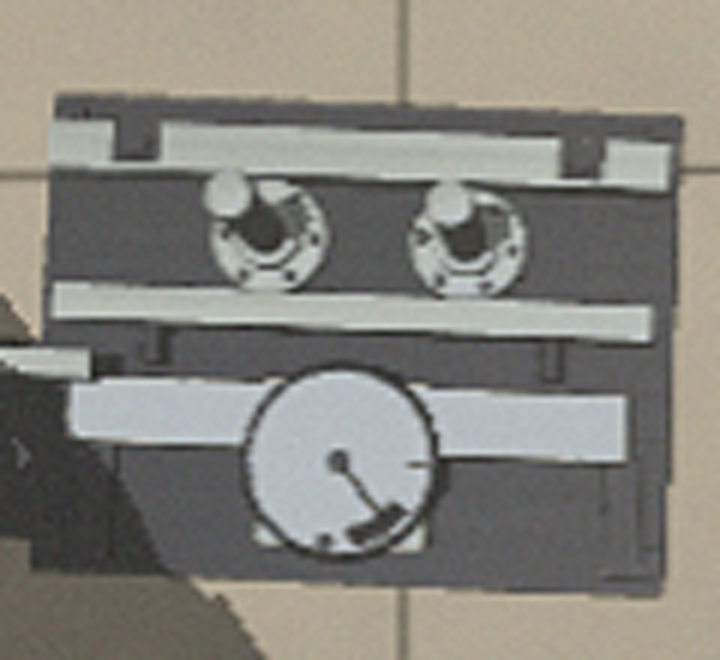

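Emit:
send_rows(
  plan=[
    [[0,0,0],[0,0,0],-0.2],
    [[0,0,0],[0,0,0],0.2],
    [[0,0,0],[0,0,0],0.3],
    [[0,0,0],[0,0,0],0.3],
    [[0,0,-0.005],[0,0,0],0.3],
  ],
)

```text
clock: 24.63
eef_pos: [562.4, 332.4, 118.7]
tcp_rot: [3.138, 0.005, -0.414]
contact_force: [-0.3, 0.1, 0.0]
opening: 0.65
```

Emit:
send_rows(
  plan=[
    [[0,0,-0.02],[0,0,0],0.3],
    [[0,0,-0.05],[0,0,0],0.3],
    [[0,0,-0.09],[0,0,0],0.3],
    [[0,0,-0.12],[0,0,0],0.3],
    [[0,0,-0.14],[0,0,0],0.3],
  ],
)

```text
clock: 25.05
eef_pos: [564.4, 333.1, 263.3]
tcp_rot: [-3.141, 0.002, -0.414]
contact_force: [0.0, 0.3, -0.7]
opening: 0.652
```

```bash
python3 -c "
from h import *
st();go(480,80,300,-0.4)
im=viewer.grab_frame('top');crop(im[:,:,::-1],150,120,350,250,4,'t18.png')
im=viewer.grab_frame('scene');crop(im[:,:,::-1],250,100,450,280,4,'s18.png')
"
```

```text
t 25.05 p [564.4 333.1 263.3] rpy [-3.141e+00  2.000e-03 -4.140e-01] F [ 0.   0.3 -0.7] op 0.652 q [0.53 0.39 1.55 0.   1.2  0.94]
shift [0.0245, 0.2657, -0.0369] rot [-0.0, 0.002, -0.014]
```

View pics/t18.png

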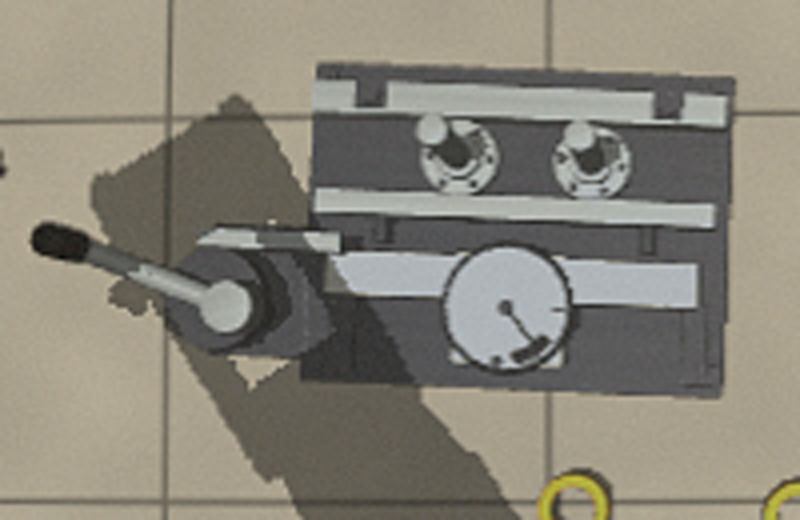

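View pics/s18.png

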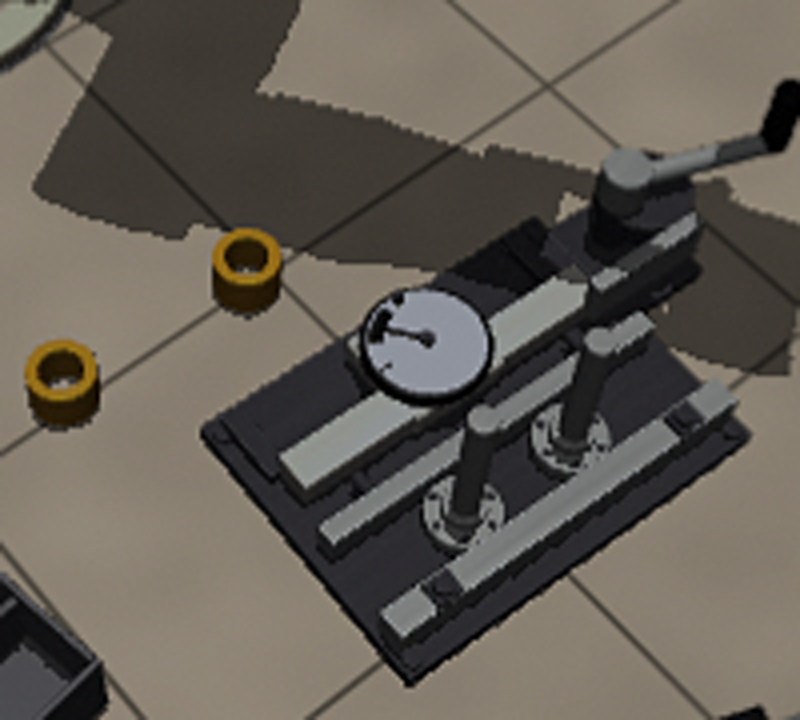

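Emit:
send_rows(
  plan=[
    [[0,0,-0.02],[0,0,0],0.3],
    [[0,0,-0.03],[0,0,0],0.3],
    [[0,0,-0.03],[0,0,0],0.3],
    [[0,0,-0.03],[0,0,0],0.3],
    [[0,0,-0.03],[0,0,0],0.3],
  ],
)

```text
clock: 25.57
eef_pos: [564.8, 333.2, 292.7]
tcp_rot: [-3.14, 0.002, -0.414]
contact_force: [0.2, -1.1, -0.7]
opening: 0.649
```

```bash
python3 -c "
from h import *
st()
im=viewer.grab_frame('top');cv2.imwrite('pics/t19.png',im[:,:,::-1])
im=viewer.grab_frame('top')
for d in viewer.cut_out('shaft1','top'): print(d['p'],d['extent'])
"
```

```text
t 25.57 p [564.8 333.2 292.7] rpy [-3.14e+00  2.00e-03 -4.14e-01] F [ 0.2 -1.1 -0.7] op 0.649 q [0.53 0.37 1.52 0.   1.25 0.94]
0.77 [288.8, 152.1, 17.4, 17.0]
0.64 [446.0, 241.2, 27.2, 16.1]
0.55 [254.0, 148.3, 21.8, 20.1]
```

View pics/t19.png

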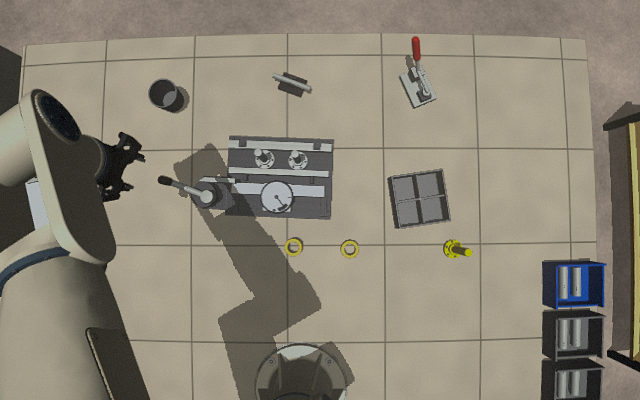

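The holder at (420,198) is empty. Both shafts stand clamped at (264,158) and (297,158). The bushings at (293,247) and (349,248) and the yellow decoy are unmoved, and the needle points into the band.

```bash
python3 -c "
from rig import job
print(job.sign_off())"
```

```text
the job is handed in; nothing more can be done
None
```

The job is done and handed in at about 26 s of robot time. There were two steel shafts in this start, and both now stand clamped in the fixture.

- **Lever open:** I swung the cam lever back until it hit its open stop, felt as about 31 N with no further travel.
- **Shafts:** I moved both from the holder into the nest, flange down, at about y = -45 and +45 mm. I let each go after feeling it touch the floor.
- **Clamping:** I turned the lever in small steps to about cam 1.24. The needle reads about 0.9, inside the 0.6–1.4 band, and never came near the stop peg.

After letting go and lifting the arm clear, the last pictures show:

- **Clamp:** the needle is still in the band. The distance from bar to rail measures about 52 mm, the width of a flange, so both shafts bear on the rail.
- **Bystanders:** the holder is empty, and the bushings and the yellow look-alike show no movement.

I could not see the contact line at the rail directly. That the shafts touch it rests on this measured distance and on the bar not moving while the needle rose. No check failed or disagreed.

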